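Dose the parts tins at the pump canister

TASK

The plain tin under the degreaser pump's spout has had its dose. Slide the red tin and the white tin, in either order, one after the other into the lane behind it, so that each pushes the tins ahead of it on towards the stop; as each comes to stand under the spout, press the pump head right down and let it spring back up, and leave all three upright in single file with the last one under the spout. Keep the tins upright and down on the bench, do not work the pump unless the red or white tin is under the spout, do not knock the stand hard, and leave everything else where it lies.

Things in the scene. Friction and masses are not known exactly. Their poses are not given: they have to be found in the camera images.
- stand: Dosing stand screwed to the bench (z = 0): a lane between two aluminium rails, floor = the bench, pump canister beside it. Origin on the bench on the lane's centre line straight below the spout; x along the lane from mouth to stop, y to the canister's side, z up. Rails 16 mm high, 4 thick, inner faces at y = -48 and +48 mm from x = -85 to +238 mm, foot flanges out to y = -67 and +67.
- lane_mouth (a point): Middle of the lane's open mouth on the bench, at x = -140, y = 0 mm of the stand; from here two splayed lead-ins, 16 mm high, narrow from 66 mm either side of the centre line to 48 mm at x = -85.
- lane_stop (a point): Face of the wooden stop block (30 mm high) that closes the lane, at x = +222, y = 0 mm of the stand. Three touching tins fill the lane from the spout to the stop with 12 mm to spare.
- canister (a point): Foot of the fixed green canister's axis, at x = +28, y = +98 mm of the stand, on a 12 mm plywood pad (stand x -30 to +86, y +52 to +157). Canister 80 mm across, shoulder 134 mm and black collar 180 mm above the bench; a steel bracket, 137 mm high, stands behind it (away from the lane).
- pump_head (a joint): Sprung pump head of the canister: travel down in m, 0 = up at rest, 0.016 = fully down. Needs about 4.5 N to start and 12 N fully down; springs back by itself when let go.
- head_top (a point): Centre of the flat red top of the pump head, 44 mm across, 226 mm above the bench at rest, on the canister's axis (moves down with the head). Press here, straight down.
- spout_tip (a point): Lower end of the spout, straight above the lane's centre line, 128 mm above the bench at rest (112 mm with the head down); the red spout arm, 13 mm thick, leaves the head just below its top and droops over the lane, moving with the head.
- tin_plain: Open round steel tin, bare metal, already dosed, 84 mm across outside, 80 mm inside, 38 mm high, wall 2 mm, floor 3 mm; a few hub cones and cups up to 17 mm high are fixed on its floor. 110 to 230 g; slides easily, but tips if pushed fast by its rim. Origin at the centre of its underside, z up; stands loose on the bench. At the start it stands in the lane under the spout.
- tin_red: Open round steel tin, with a red band, 84 mm across outside, 80 mm inside, 38 mm high, wall 2 mm, floor 3 mm; a few hub cones and cups up to 17 mm high are fixed on its floor. 110 to 230 g; slides easily, but tips if pushed fast by its rim. Origin at the centre of its underside, z up; stands loose on the bench.
- tin_white: Open round steel tin, with a white band, 84 mm across outside, 80 mm inside, 38 mm high, wall 2 mm, floor 3 mm; a few hub cones and cups up to 17 mm high are fixed on its floor. 110 to 230 g; slides easily, but tips if pushed fast by its rim. Origin at the centre of its underside, z up; stands loose on the bench.
- gauge_head: Bystander: aluminium floor pump gauge head with a black-rimmed dial, loose, 300 g; all within 46 mm of its origin (centre of its underside), 60 mm high. Stands among the tins.
- freewheel: Bystander: steel bicycle freewheel lying flat, loose, 240 g, 80 mm across its teeth, 27 mm high; origin at the centre of its underside. Lies among the tins.
- saucer: Bystander: white ceramic saucer, loose, 140 mm across, 20 mm high; origin at the centre of its underside.
- cone_spanner: Bystander: flat steel cone spanner lying flat, loose, 194 mm long (along its x), 34 mm wide, 4 mm thick; origin at the middle of its underside.
- parts_case: Bystander: shut black plastic parts case with a spring clip latch, loose, 95 (x) by 150 (y) by 44 mm high; origin at the centre of its underside.
- oil_bottle: Bystander: black oil bottle with a red cap, loose, 54 mm across, 135 mm high; origin at the centre of its underside.
- pedal: Bystander: black bicycle pedal lying flat, loose, about 120 (x) by 84 (y) by 24 mm high; origin on its underside, all within 75 mm of it.
Things that resemble listed ones, but are neither listed nor needed, are in the scene too. Leave any orange or purple look-alike of the tin_plain alone.

How it is judged (in metres and radians):
On the way, in this order (a step that is already met when the one before it is completed fails the run):
1. the red or the white tin stands under the spout (((horizontal distance between tin_red and spout_tip below 0.022 m and angle between tin_red's own z axis and vertical below 0.1 rad) or (horizontal distance between tin_white and spout_tip below 0.022 m and angle between tin_white's own z axis and vertical below 0.1 rad))), for 0.1 s.
2. pump head pressed right down over it (over 13 of its 16 mm) (value of joint pump_head above 0.013 m and ((horizontal distance between tin_red and spout_tip below 0.022 m and angle between tin_red's own z axis and vertical below 0.1 rad) or (horizontal distance between tin_white and spout_tip below 0.022 m and angle between tin_white's own z axis and vertical below 0.1 rad))), for 0.05 s.
3. pump head let back up (value of joint pump_head below 0.003 m), for 0.1 s.
4. the other tin under the spout, the first one moved on ahead of it and the plain tin ahead of that, all between the rails ((((horizontal distance between tin_white and spout_tip below 0.022 m and angle between tin_white's own z axis and vertical below 0.1 rad) and (x of tin_red in the frame of stand between 0.055 and 0.115 m and y of tin_red in the frame of stand between -0.012 and 0.012 m and angle between tin_red's own z axis and vertical below 0.1 rad) and (x of tin_plain in the frame of stand between 0.135 and 0.195 m and y of tin_plain in the frame of stand between -0.012 and 0.012 m and angle between tin_plain's own z axis and vertical below 0.1 rad)) or ((horizontal distance between tin_red and spout_tip below 0.022 m and angle between tin_red's own z axis and vertical below 0.1 rad) and (x of tin_white in the frame of stand between 0.055 and 0.115 m and y of tin_white in the frame of stand between -0.012 and 0.012 m and angle between tin_white's own z axis and vertical below 0.1 rad) and (x of tin_plain in the frame of stand between 0.135 and 0.195 m and y of tin_plain in the frame of stand between -0.012 and 0.012 m and angle between tin_plain's own z axis and vertical below 0.1 rad)))), for 0.1 s.
5. pump head pressed right down over the second tin (value of joint pump_head above 0.013 m and (((horizontal distance between tin_white and spout_tip below 0.022 m and angle between tin_white's own z axis and vertical below 0.1 rad) and (x of tin_red in the frame of stand between 0.055 and 0.115 m and y of tin_red in the frame of stand between -0.012 and 0.012 m and angle between tin_red's own z axis and vertical below 0.1 rad) and (x of tin_plain in the frame of stand between 0.135 and 0.195 m and y of tin_plain in the frame of stand between -0.012 and 0.012 m and angle between tin_plain's own z axis and vertical below 0.1 rad)) or ((horizontal distance between tin_red and spout_tip below 0.022 m and angle between tin_red's own z axis and vertical below 0.1 rad) and (x of tin_white in the frame of stand between 0.055 and 0.115 m and y of tin_white in the frame of stand between -0.012 and 0.012 m and angle between tin_white's own z axis and vertical below 0.1 rad) and (x of tin_plain in the frame of stand between 0.135 and 0.195 m and y of tin_plain in the frame of stand between -0.012 and 0.012 m and angle between tin_plain's own z axis and vertical below 0.1 rad)))), for 0.05 s.
At the end, for the whole second after the job is handed in: All tins upright and still on the lane's centre line (12 mm): red or white within 22 mm of the point under the spout, the other of those 55 to 115 mm past it, plain 135 to 195 mm past it; pump head back up (3 mm) ((((horizontal distance between tin_white and spout_tip below 0.022 m and angle between tin_white's own z axis and vertical below 0.1 rad) and (x of tin_red in the frame of stand between 0.055 and 0.115 m and y of tin_red in the frame of stand between -0.012 and 0.012 m and angle between tin_red's own z axis and vertical below 0.1 rad) and (x of tin_plain in the frame of stand between 0.135 and 0.195 m and y of tin_plain in the frame of stand between -0.012 and 0.012 m and angle between tin_plain's own z axis and vertical below 0.1 rad)) or ((horizontal distance between tin_red and spout_tip below 0.022 m and angle between tin_red's own z axis and vertical below 0.1 rad) and (x of tin_white in the frame of stand between 0.055 and 0.115 m and y of tin_white in the frame of stand between -0.012 and 0.012 m and angle between tin_white's own z axis and vertical below 0.1 rad) and (x of tin_plain in the frame of stand between 0.135 and 0.195 m and y of tin_plain in the frame of stand between -0.012 and 0.012 m and angle between tin_plain's own z axis and vertical below 0.1 rad))) and value of joint pump_head below 0.003 m and linear speed of each of tin_red, tin_white, tin_plain below 0.01 m/s); the robot touches nothing.
It fails at once if the pump head pressed more than 4 mm with neither the red nor the white tin under the spout (within 28 mm) (value of joint pump_head above 0.004 m and not ((horizontal distance between tin_red and spout_tip below 0.028 m and angle between tin_red's own z axis and vertical below 0.1 rad) or (horizontal distance between tin_white and spout_tip below 0.028 m and angle between tin_white's own z axis and vertical below 0.1 rad))).
It fails at once if a tin tipped over 0.35 rad or raised more than 20 mm off the bench (angle between any of tin_red, tin_white, tin_plain's own z axis and vertical above 0.35 rad or height (world z) of any of tin_red, tin_white, tin_plain above 0.02 m).
It fails at once if the robot strikes the stand, canister or pump head with more than 45 N (contact force between any of the arm, the fingers and stand above 45 N).
It fails at once if a bystander moved more than 20 mm (distance of any of gauge_head, freewheel, saucer, cone_spanner, parts_case, oil_bottle, pedal from where it was at the start of the episode above 0.02 m).
It also fails if it takes over 70 s, if anything falls off the work surface, if the arm or the gripper's body presses on something with over 40 N, if the wrist force passes 120 N, or if a joint passes its speed limit or range.

ROBOT

A 7-joint arm with a two-finger parallel gripper is mounted at the origin on the work surface. World frame = base frame: x ahead of the robot, y to its left, z up, the work surface at z = 0. Lengths are in mm, angles in degrees, forces in N, time in s.
With the tool pointing down it reaches from about 350 to 900 mm from the base axis. Payload 8.1 kg.
Tool frame: the origin (TCP) lies midway between the tips of the shut fingers; the grasp point (between the pads) lies 19 mm behind it; y points along the fingers, x is the direction in which the jaws open and shut, and the axes are right-handed (so a half turn about y gives the same grasp; the last joint's range is limited). The gripper opens to 92 mm and grips with 3 to 60 N. Pads are 19 mm wide; open, the fingers measure 130 mm over their backs; the gripper's body (75 mm by 190 mm) begins 47 mm behind the grasp point.
Start: joints at [-74.863, 24.895, 1.432, 90.138, -0.665, 64.973, -4.303], TCP at [224.172, 583.43, 192.742] pointing down, gripper open.
Joint ranges: [-149.89, 149.89], [-25.12, 119.58], [-72.63, 75.52], [4.76, 147.25], [-75.54, 255.54], [6.69, 114.76], [-157.13, 157.13]. Speed limits (degrees/s): [127.2, 127.2, 172.46, 172.46, 180, 180, 180].

INTERFACE

Orientations are given as [roll, pitch, yaw] about the fixed x, y, z axes, in that order (R = Rz(yaw) Ry(pitch) Rx(roll)).
In Python, from plant import * gives the robot as it stands. The module is installed in compiled form; this text tells all that it offers.
- The arm moves only by the shell command python3 -m pendant 'ROWS' [OPENING] [FORCE]. ROWS is JSON, a list of rows, each a list of 6 numbers: the shift along the world's x, y, z in cm, then the turn, a rotation vector about the world's x, y, z in rad. In form: [[dx, dy, dz, ax, ay, az], ...]. A call has 1 to 8 rows; each row shifts and turns the pose as measured when the row begins; what a row does not reach is not made up. A row lasts 1/10 s, in which the tool goes at most 50 mm and 8.59 degrees, less where a joint would pass 70% of its speed; a pose out of reach is approached as far as the arm can. A call is refused whole if a number of a shift passes 5 or a number of a turn 0.15, either way. A call with a gripper value outside its range is refused whole. OPENING is the closure, from 0 (fully open) to 1 (shut), set as the call begins (- or left out, the last holds). The fingers move at their own pace and stop on an object; FORCE is the grip in N (left out, the last holds). Time passes only in rows, so rows that do not move let the fingers close. It gives the time, the measured TCP pose, the force and the opening at its end, in the units of the state.
- observe(): the state, without advancing time (a new reading comes with each control period).
- get_image(name): name is "side" or "top" or "wrist"; returns the picture (400x640x3 uint8, blue, green, red); there is no depth.
- camera_params(name): a dict with "K" (3x3 intrinsics, pixels), "eye" and "attitude" of the camera in the world. Camera axes: x right, y up, looking along -z (the intrinsics and any distortion apply to the point x, -y, -z); pixel columns grow to the right and rows downward; lengths in mm; the calibration is good to about 2 mm. The wrist camera is an equidistant fisheye: a pixel r from the principal point sees the ray r / f radians off the axis. A picture is of the moment at which its call begins: read the wrist's pose just before it. camera_params takes no time and is no camera call; for the wrist camera it gives the pose at the moment of the call.
- hand_in(): hands the job in, once; it reports no verdict.
The state is a dict: "time": time; "q": joint angles; "dq": joint speeds; "joint_efforts": joint torques, N m; "position": TCP position; "orientation": TCP orientation; "ft_force": force on the tool from outside, world axes, zero at the start; "wrist_torque": the same for the moment, N m; "grip_width": finger opening in mm.
Only numpy, scipy, OpenCV 4.12 (cv2) and the standard library are available. Lean on these libraries where they do the work, as an engineer would, in place of code of your own. Each camera call takes 0.05 s, during which the arm holds its last target.

## Working session

There is one attempt and no reset: what is moved stays moved. The work goes in short steps, Python scripts to look and compute and a shell command to move; the robot and the scene stay as the last step left them, time stands still between calls to the robot, and variables do not carry over. Pictures are saved under pics/ and viewed, and the job is handed in when it is done.

```bash
mkdir -p pics
python3 - <<'E'
from plant import *
import cv2
print(observe())
for n in ("top","side","wrist"):
    p=camera_params(n); print(n,p)
    cv2.imwrite(f"pics/a_{n}.png",get_image(n))
E
```

```text
{'time': 0.0, 'q': array([-74.86321002,  24.9359542 ,   1.43055845,  90.18857151,
        -0.66303877,  64.97054913,  -4.30523461]), 'dq': array([-0.07938864, -0.11473126, -0.0477453 , -0.01744922, -0.10808476,
        0.00065467,  0.05118672]), 'joint_efforts': array([-4.67650116e-04, -6.67862034e+01,  9.84622948e-01, -3.14454782e+01,
       -6.05442119e-02,  4.31448966e-02,  1.67554613e-04]), 'position': array([224.00548238, 582.8993439 , 191.95390717]), 'orientation': array([-9.00092391e+01,  8.63093006e-02,  6.89792762e+01]), 'ft_force': array([-0.36543189, -0.25914344,  0.15019451]), 'wrist_torque': array([-0.02285311, -0.0393276 ,  0.01580684]), 'grip_width': 91.88552871441581}
top {'K': array([[462.15378598,   0.        , 314.67416017],
       [  0.        , 462.15378598, 204.77838183],
       [  0.        ,   0.        ,   1.        ]]), 'eye': array([ 283.55593694,   21.17719682, 1486.6664856 ]), 'attitude': array([ 10.23874621,  -0.95861903, -90.90525406])}
side {'K': array([[479.8797568 ,   0.        , 318.48200784],
       [  0.        , 479.8797568 , 197.76148486],
       [  0.        ,   0.        ,   1.        ]]), 'eye': array([  95.52970364, -866.12071307, 1046.46792687]), 'attitude': array([ 46.93694818,   0.34329626, -27.67054636])}
wrist {'K': array([[309.70691629,   0.        , 318.56024124],
       [  0.        , 309.70691629, 200.7527554 ],
       [  0.        ,   0.        ,   1.        ]]), 'eye': array([149.93087812, 611.64529995, 385.61874389]), 'attitude': array([-1.73218740e+01,  3.53109372e-02,  6.90301979e+01])}
```

View pics/a_top.png

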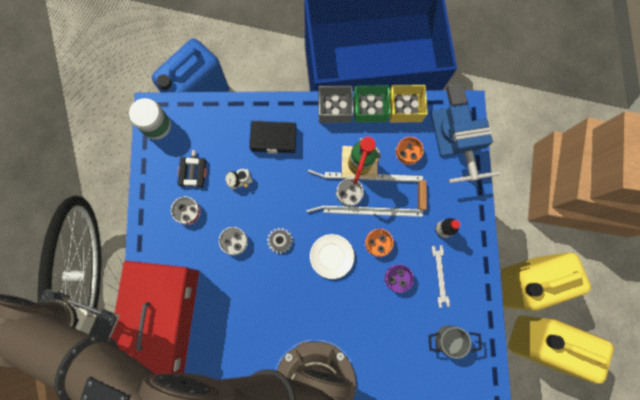

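View pics/a_side.png

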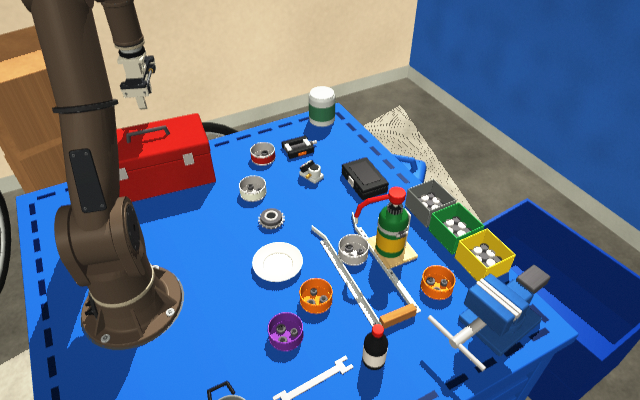

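View pics/a_wrist.png

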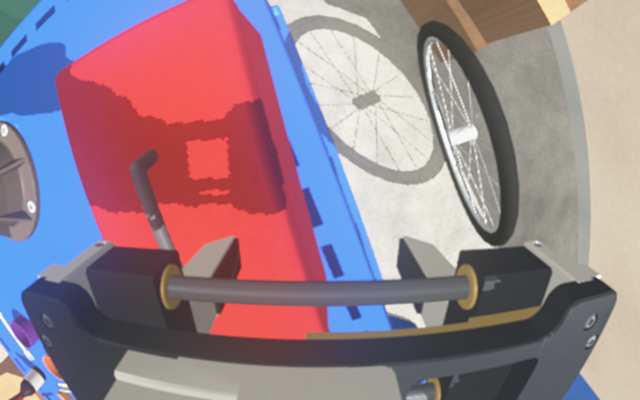

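```bash
cat > h.py <<'E'
import numpy as np, cv2
from plant import *
from scipy.spatial.transform import Rotation as Ro
def ray(n,u,v,z,p=None):
    p=p or camera_params(n); K=p["K"]; R=Ro.from_euler('xyz',p["attitude"],degrees=True).as_matrix()
    u=np.asarray(u,float);v=np.asarray(v,float)
    x=(u-K[0,2])/K[0,0]; y=(v-K[1,2])/K[1,1]
    if n=="wrist":
        r=np.hypot(x,y)+1e-12; s=np.sin(r)/r; d=np.stack([x*s,-y*s,-np.cos(r)],-1)
    else: d=np.stack([x,-y,-np.ones_like(x)],-1)
    d=d@R.T; t=(z-p["eye"][2])/d[...,2]
    return p["eye"]+d*t[...,None]
def proj(n,P,p=None):
    p=p or camera_params(n);K=p["K"];R=Ro.from_euler('xyz',p["attitude"],degrees=True).as_matrix()
    c=(np.asarray(P,float)-p["eye"])@R; x,y,z=c[...,0],-c[...,1],-c[...,2]
    if n=="wrist":
        r=np.hypot(x,y)+1e-9; th=np.arctan2(r,z); a,b=x/r*th,y/r*th
    else: a,b=x/z,y/z
    return np.stack([K[0,0]*a+K[0,2],K[1,1]*b+K[1,2]],-1)
E
python3 - <<'E'
import cv2
im=cv2.imread("pics/a_top.png")
cv2.imwrite("pics/b1.png",cv2.resize(im[120:290,120:320],None,fx=4,fy=3.5,interpolation=cv2.INTER_CUBIC)[:600])
cv2.imwrite("pics/b2.png",cv2.resize(im[120:240,290:490],None,fx=4,fy=4,interpolation=cv2.INTER_CUBIC))
im=cv2.imread("pics/a_side.png")
cv2.imwrite("pics/b3.png",cv2.resize(im[120:345,220:480],None,fx=2.6,fy=2.6,interpolation=cv2.INTER_CUBIC))
E
```

```text
(no output)
```

View pics/b1.png

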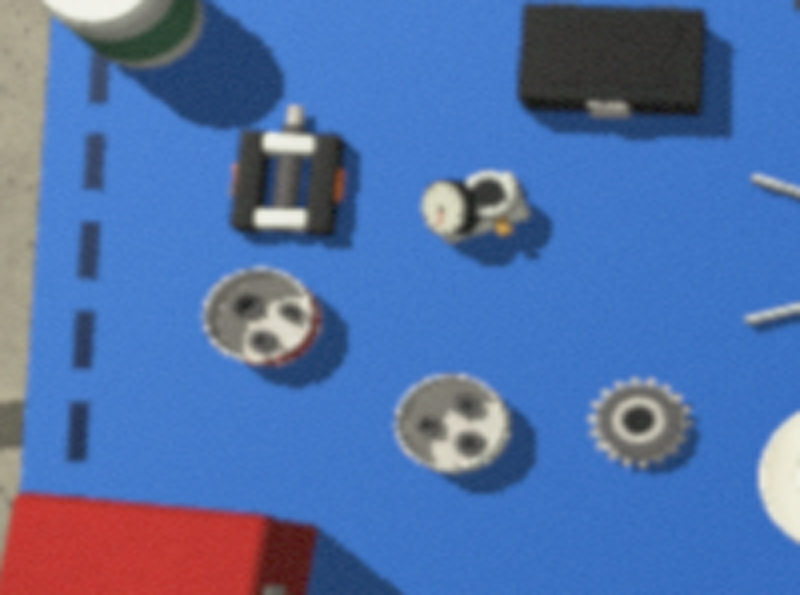

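View pics/b2.png

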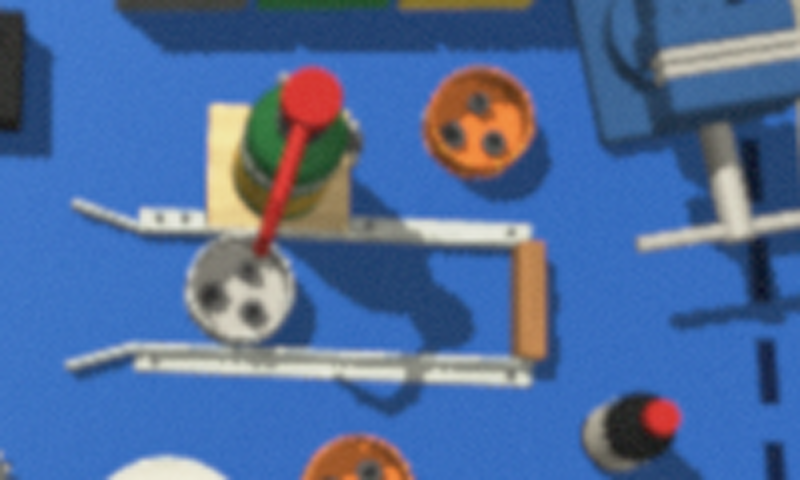

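View pics/b3.png

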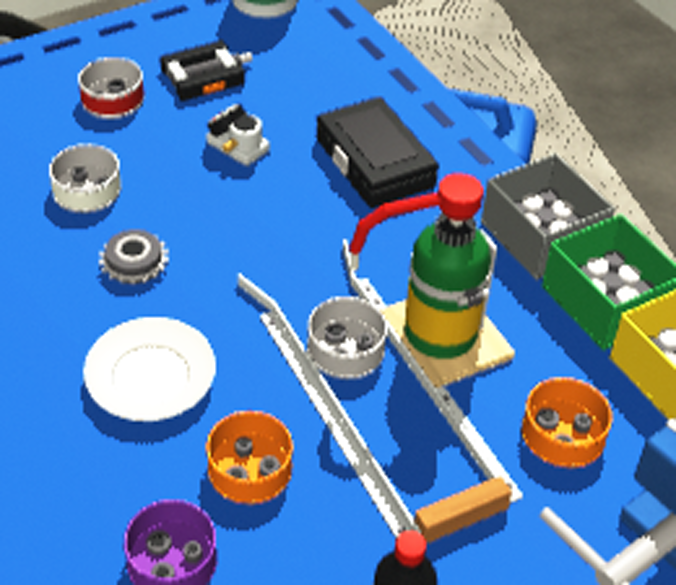

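Run:
```python
from h import *
top=cv2.imread("pics/a_top.png"); side=cv2.imread("pics/a_side.png")
# head top: red blob
def blob(im,mask,roi):
    x0,y0,x1,y1=roi; m=np.zeros_like(mask); m[y0:y1,x0:x1]=mask[y0:y1,x0:x1]
    return m
b,g,r=[top[...,i].astype(int) for i in range(3)]
f=lambda u,v,z:ray("top",290+u/4,120+v/4,z).round(1)
print("head",f(312,98,226))
print("stop face lo/hi z30",f(514,243,30),f(514,357,30))
print("upper lead tip",f(75,203,16),"lower",f(68,365,16))
print("upper rail start",f(140,225,16),f(530,245,16)); print("lower rail start",f(135,345,16),f(530,362,16))
# inner dark->bright edges of rails along columns
for c in (330,340,350,370,380,390,400,410):
    print(c, top[170:184,c].mean(1).astype(int).tolist(), top[200:218,c].mean(1).astype(int).tolist())
g1=lambda u,v,z:ray("top",120+u/4,120+v/3.5,z).round(1)
print("red",g1(261,317,38),"white",g1(453,424,38),"plain",f(241,288,38),"free",g1(641,421,27),"gauge",g1(480,205,30),"pedal",g1(289,185,20))
```

```text
head [ 683.2 -158.   226. ]
stop face lo/hi z30 [ 621.2 -345.7   30. ] [ 527.4 -340.4   30. ]
upper lead tip [662.4  10.   16. ] lower [527.9  17.5  16. ]
upper rail start [643.2 -42.9  16. ] [ 622.6 -362.3   16. ]
lower rail start [543.6 -36.9  16. ] [ 525.5 -356.7   16. ]
330 [125, 148, 178, 178, 157, 172, 197, 162, 108, 81, 91, 111, 121, 121] [122, 122, 122, 125, 124, 150, 193, 172, 141, 149, 184, 202, 169, 135, 123, 121, 123, 122]
340 [124, 128, 155, 197, 213, 216, 209, 165, 110, 81, 88, 128, 156, 152] [137, 117, 116, 121, 122, 143, 170, 160, 137, 150, 201, 215, 196, 156, 125, 119, 119, 121]
350 [142, 172, 185, 191, 193, 193, 190, 192, 181, 141, 111, 114, 122, 121] [163, 191, 204, 202, 159, 125, 116, 130, 131, 144, 181, 210, 212, 171, 132, 119, 118, 118]
370 [112, 121, 125, 119, 114, 119, 116, 124, 123, 111, 90, 73, 73, 73] [118, 116, 117, 120, 118, 120, 130, 158, 175, 159, 160, 205, 222, 213, 165, 126, 118, 120]
380 [70, 73, 70, 83, 106, 121, 123, 121, 126, 117, 95, 76, 74, 76] [118, 122, 119, 116, 118, 118, 122, 151, 195, 173, 144, 160, 204, 215, 176, 133, 111, 90]
390 [122, 121, 116, 117, 133, 148, 141, 139, 131, 119, 99, 82, 74, 71] [118, 119, 119, 117, 120, 118, 120, 128, 142, 133, 131, 151, 194, 208, 190, 141, 103, 82]
400 [121, 120, 118, 118, 139, 187, 217, 223, 220, 203, 153, 100, 86, 100] [75, 74, 72, 73, 72, 72, 80, 103, 151, 193, 170, 147, 171, 207, 211, 169, 131, 120]
410 [115, 116, 117, 119, 130, 169, 211, 223, 225, 217, 168, 112, 81, 82] [117, 117, 117, 117, 118, 117, 118, 119, 143, 174, 154, 137, 157, 196, 210, 183, 146, 127]
red [531.5 402.6  38. ] white [432.4 249.7  38. ] plain [ 585.  -121.9   38. ] free [434.1 103.3  27. ] gauge [635.3 232.3  30. ] pedal [658.6 388.8  20. ]
```

The top view shows the red tin near px (185,210), the white tin near (233,241), the plain tin under the spout near (350,192), the freewheel at (280,240) and the gauge at (238,178). The positions agree with the stand geometry. Plan: drag each tin by its inner wall with shut fingers to the lane, then push it from behind with the tool tilted.

```bash
python3 -m pendant '[[0,0,3,0,0,0],[0,-2,2,0,0,-0.15],[2,-4,0,0,0,-0.15],[3,-5,0,0,0,-0.15],[3,-5,0,0,0,-0.15],[3,-5,0,0,0,-0.15],[3,-5,0,0,0,-0.15],[3,-5,0,0,0,-0.15]]' 1 20
python3 - <<'E'
from h import *
s=observe(); print(s['position'],s['orientation'],s['q'])
p=camera_params("wrist"); im=get_image("wrist"); cv2.imwrite("pics/c1.png",im); print(p['eye'])
E
```

```text
time: 0.95
position: [369.2, 304.3, 240.4]
orientation: [-89.7, 0.3, 8.6]
ft_force: [0.8, 0.3, 0.3]
grip_width: 31.8
[369.19519547 304.2563937  240.39751944] [-89.69401477   0.33142672   8.55406967] [-61.85275557   8.53665722  18.91386293 106.76767964  -3.52069341
  65.2908146  -33.10219715]
[359.73518467 382.80075058 434.42882256]
```

View pics/c1.png

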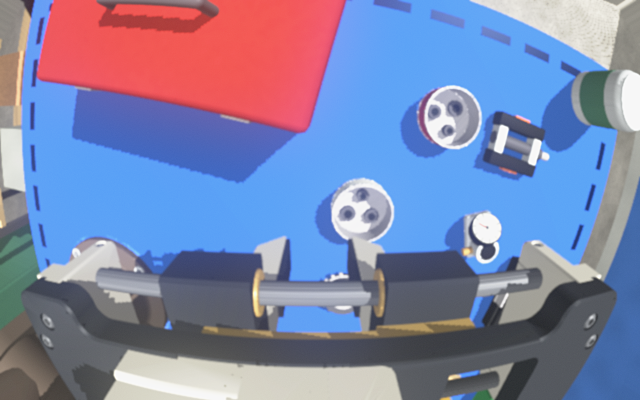

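The wrist view shows the white tin's rim centred near (361,211), the red's near (449,117), and the freewheel hidden behind the fingers.

Run:
```python
from h import *
for n,u,v,z in (("white",361,210,38),("red",450,117,38),("gauge",481,236,40),("pedal",516,143,24),("tbcorner z100",303,129,100)):
    print(n,ray("wrist",u,v,z).round(0))
```

```text
white [439. 248.  38.]
red [539. 393.  38.]
gauge [634. 231.  40.]
pedal [667. 381.  24.]
tbcorner z100 [351. 350. 100.]
```

```bash
python3 -m pendant '[[3.4,-2.8,-3,0,0,-0.1],[3.3,-2.8,-4,0,0,-0.1],[0,0,-5,0,0,0],[0,0,-3,0,0,0],[0,0,-1,0,0,0],[0,0,0,0,0,0]]' 1 20
python3 - <<'E'
from h import *
cv2.imwrite("pics/c2.png",get_image("wrist"))
E
```

```text
time: 1.6
position: [433.7, 246.2, 88.8]
orientation: [-89.7, -0.1, -4.8]
ft_force: [-0.4, 0.4, 1.1]
grip_width: 0.4
```

View pics/c2.png

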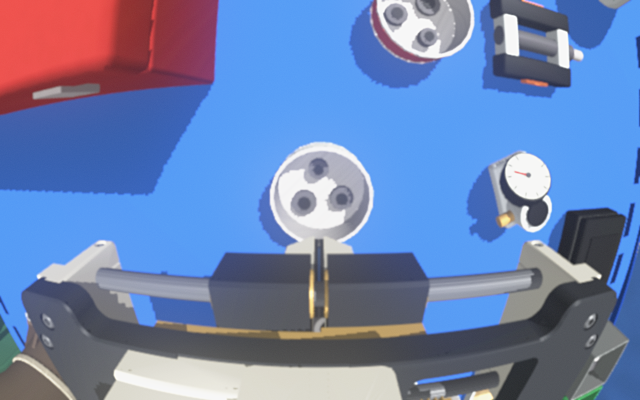

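Run:
```python
from h import *
print(ray("wrist",[321,321,271,373],[142,243,193,193],38).round(0), ray("wrist",423,10,38).round(0))
P=observe()['position']; print(proj("wrist",P), P)
```

```text
[[442. 299.  38.]
 [435. 212.  38.]
 [397. 261.  38.]
 [482. 254.  38.]] [534. 406.  38.]
[316.46666788 229.2748258 ] [434.13533512 246.52524116  89.64482126]
```

```bash
python3 -m pendant '[[0.5,0.7,0,0,0,0],[0,0,-3,0,0,0],[0,0,-2.5,0,0,0],[0,0,-0.8,0,0,0],[0,0,0,0,0,0]]' 1 20
python3 - <<'E'
from h import *
cv2.imwrite("pics/c3.png",get_image("wrist"))
E
```

```text
time: 2.15
position: [445.4, 262.5, 33.0]
orientation: [-88.9, -0.7, -4.5]
ft_force: [0.6, 0.7, 0.2]
grip_width: 0.7
```

View pics/c3.png

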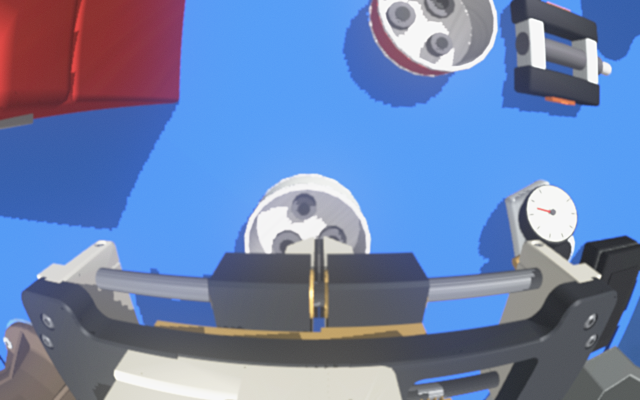

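```bash
python3 -m pendant '[[0,0,-0.9,0,0,0],[0,0,0,0,0,0],[0.6,-0.6,0,0,0,0],[0.8,-0.7,0,0,0,0],[1,-0.8,0,0,0,0],[1.2,-1,0,0,0,0],[1.2,-1,0,0,0,0],[1.2,-1,0,0,0,0]]' 1 20
```

```text
time: 3.0
position: [512.4, 209.6, 28.3]
orientation: [-88.6, -1.0, -4.4]
ft_force: [0.4, 0.6, 0.3]
grip_width: 0.2
```

```bash
python3 -m pendant '[[0.8,-0.8,-0.3,0,0,0],[1,-1,-0.2,0,0,0],[0.8,-1.2,-0.1,0,0,0],[0.4,-1.2,0,0,0,0],[0.3,-1,0,0,0,0],[0,-0.5,0,0,0,0]]' 1 20
python3 - <<'E'
from h import *
cv2.imwrite("pics/c4.png",get_image("wrist")); cv2.imwrite("pics/c4t.png",cv2.resize(get_image("top")[120:270,150:450],None,fx=2.6,fy=2.6,interpolation=2))
print(observe()['position'])
E
```

```text
time: 3.6
position: [551.3, 143.7, 21.9]
orientation: [-88.7, -1.2, -4.7]
ft_force: [0.4, 0.7, 0.1]
grip_width: 0.4
[550.67586056 144.06249734  21.90389862]
```

View pics/c4.png

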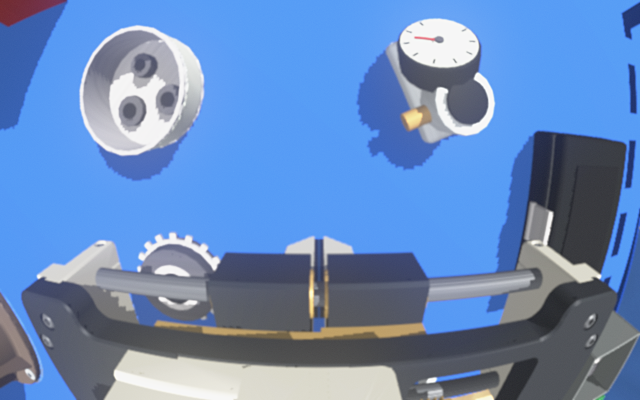

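View pics/c4t.png

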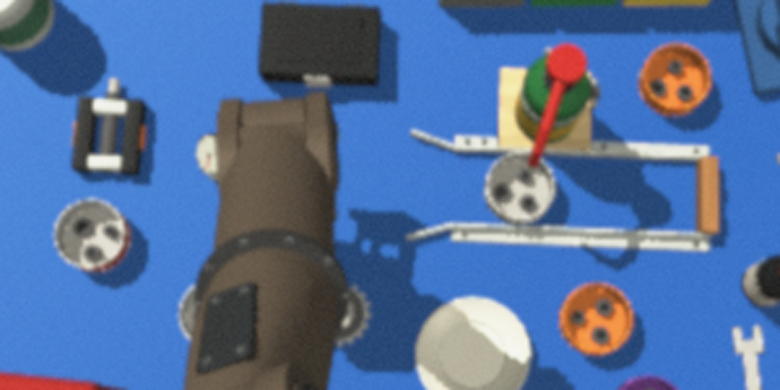

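Run:
```python
from h import *
print(ray("wrist",[143,80,205,143],[90,90,90,27],38).round(0),ray("wrist",178,280,27).round(0),ray("wrist",440,80,50).round(0), observe()['orientation'],camera_params("wrist"))
print(ray("top",150+92/2.6,120+233/2.6,38).round(0))
```

```text
[[450. 250.  38.]
 [395. 263.  38.]
 [493. 242.  38.]
 [452. 292.  38.]] [443. 113.  27.] [628. 236.  50.] [-88.66656064  -1.12688423  -4.73773397] {'K': array([[309.70691629,   0.        , 318.56024124],
       [  0.        , 309.70691629, 200.7527554 ],
       [  0.        ,   0.        ,   1.        ]]), 'eye': array([554.48996961, 219.94275765, 217.291476  ]), 'attitude': array([-15.94409257,  -1.13352361,  -4.6853836 ])}
[535. 402.  38.]
```

Run:
```python
from h import *
im=get_image("side"); cv2.imwrite("pics/c5.png",cv2.resize(im[100:300,60:380],None,fx=2.5,fy=2.5,interpolation=2))
o=cv2.imread("pics/a_side.png"); cv2.imwrite("pics/c5o.png",cv2.resize(o[100:300,60:380],None,fx=2.5,fy=2.5,interpolation=2))
```

```text
(no output)
```

View pics/c5.png

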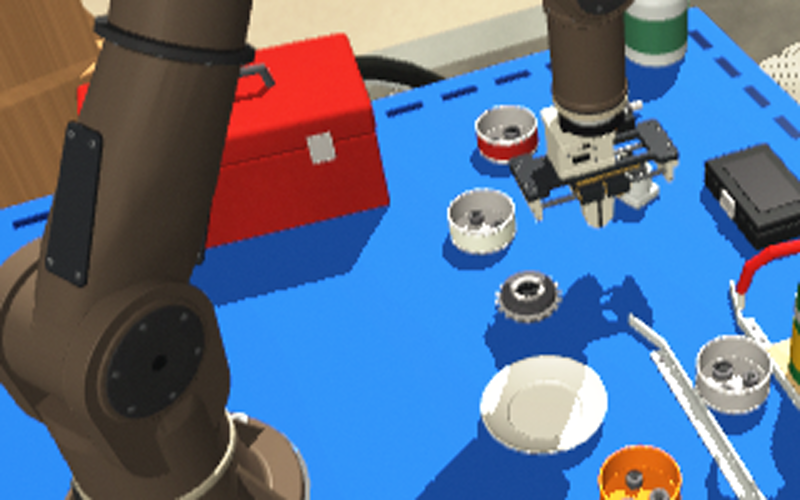

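View pics/c5o.png

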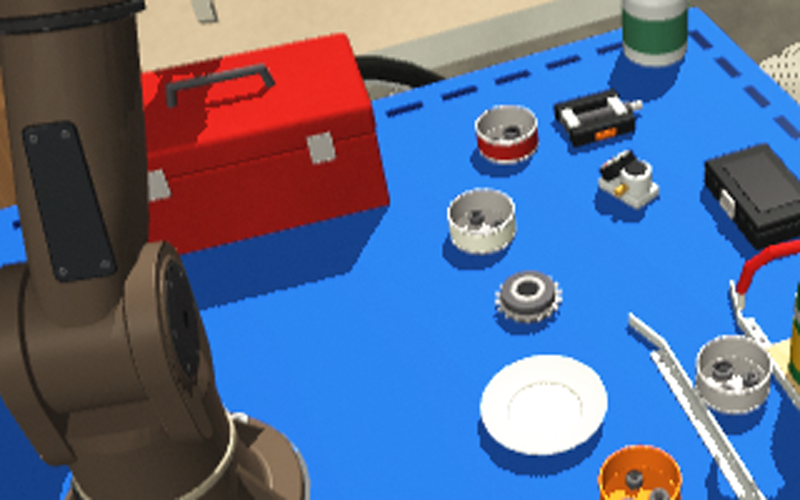

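Run:
```python
from h import *
P=observe()['position'];print(P,proj("side",P))
for z in (0,20,50,100):print(z,ray("side",60+600/2.5,100+225/2.5,z).round(0))
print(proj("side",[436,248,38]), 60+482/2.5,100+205/2.5, ray("side",60+482/2.5,100+206/2.5,38))
```

```text
[550.54640249 145.20838754  21.9048123 ] [299.22740183 195.53005394]
0 [574. 189.   0.]
20 [565. 169.  20.]
50 [551. 139.  50.]
100 [528.  89. 100.]
[252.49861119 183.93635717] 252.8 182.0 [439.63246422 254.45852277  38.        ]
```

Run:
```python
from h import *
im=get_image("side"); cr=im[130:230,240:350].copy()
cr=cv2.resize(cr,None,fx=6,fy=6,interpolation=cv2.INTER_NEAREST)
u,v=proj("side",observe()['position']); cv2.circle(cr,(int((u-240)*6),int((v-130)*6)),4,(0,0,255),-1)
cv2.imwrite("pics/c6.png",cr)
```

```text
(no output)
```

View pics/c6.png

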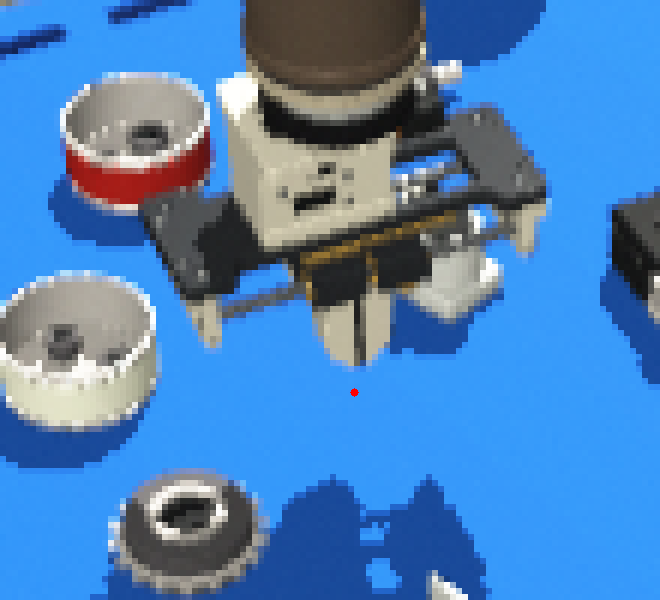

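```bash
python3 -m pendant '[[0,0,-0.8,0,0,0],[0,0,-0.6,0,0,0],[0,0,-0.4,0,0,0],[0,0,0,0,0,0]]' 1 20
python3 - <<'E'
from h import *
im=get_image("side"); cr=im[130:230,240:350].copy()
cr=cv2.resize(cr,None,fx=6,fy=6,interpolation=cv2.INTER_NEAREST)
P=observe()['position'];print(P)
for dz in (0,20):
    u,v=proj("side",P+[0,0,dz]); cv2.circle(cr,(int((u-240)*6),int((v-130)*6)),4,(0,0,255),-1)
cv2.imwrite("pics/c7.png",cr)
E
```

```text
time: 4.2
position: [549.3, 148.8, 2.1]
orientation: [-88.6, -1.1, -4.4]
ft_force: [-0.8, 0.3, 0.3]
grip_width: 0.4
[549.42238265 148.89684495   2.3007559 ]
```

View pics/c7.png

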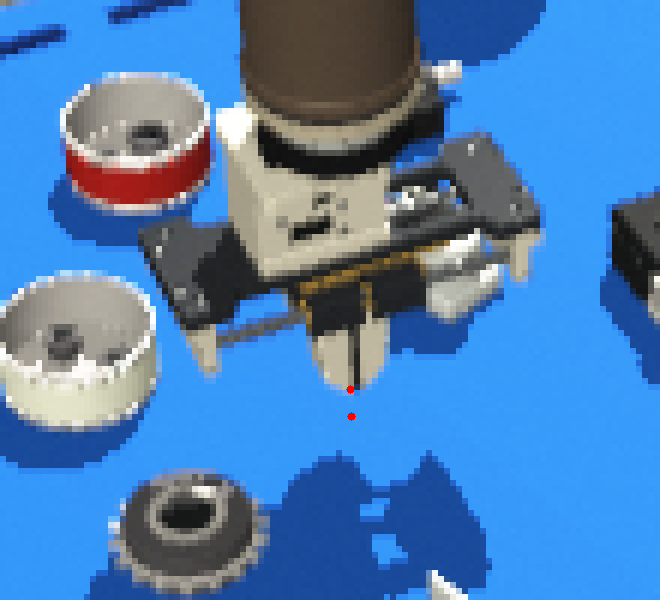

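```bash
python3 -m pendant '[[0,0,-0.5,0,0,0],[0,0,-0.4,0,0,0],[0,0,0,0,0,0]]' 1 20
python3 -m pendant '[[0,0,-0.3,0,0,0],[0,0,-0.3,0,0,0],[0,0,0,0,0,0]]' 1 20
```

```text
time: 4.55
position: [549.6, 149.1, -7.4]
orientation: [-88.6, -1.1, -4.4]
ft_force: [-0.3, -0.2, 0.7]
grip_width: 0.7
time: 4.85
position: [549.7, 148.9, -13.8]
orientation: [-88.6, -1.1, -4.4]
ft_force: [-0.0, -0.8, 0.3]
grip_width: 0.6
```

```bash
python3 -m pendant '[[0,0,-0.2,0,0,0],[0,0,0,0,0,0]]' 1 20
python3 -m pendant '[[0,0,-0.2,0,0,0],[0,0,0,0,0,0]]' 1 20
python3 -m pendant '[[0,0,-0.2,0,0,0],[0,0,0,0,0,0]]' 1 20
```

```text
time: 5.05
position: [549.8, 148.9, -16.0]
orientation: [-88.5, -1.1, -4.4]
ft_force: [0.2, 0.3, -0.2]
grip_width: 0.4
time: 5.25
position: [549.8, 148.9, -18.0]
orientation: [-88.5, -1.1, -4.4]
ft_force: [-0.2, -0.8, -0.1]
grip_width: 0.3
time: 5.45
position: [549.9, 149.0, -20.1]
orientation: [-88.5, -1.1, -4.4]
ft_force: [-0.0, 0.2, 0.3]
grip_width: 0.4
```

Run:
```python
from h import *
im=get_image("side"); cr=im[130:230,240:350].copy()
cr=cv2.resize(cr,None,fx=6,fy=6,interpolation=cv2.INTER_NEAREST)
P=observe()['position'];print(P)
for dz in (0,20):
    u,v=proj("side",P+[0,0,dz]); cv2.circle(cr,(int((u-240)*6),int((v-130)*6)),4,(0,0,255),-1)
cv2.imwrite("pics/c8.png",cr); p=camera_params("wrist");print(p);cv2.imwrite("pics/c8w.png",get_image("wrist"))
```

```text
[550.02739802 148.95894803 -19.99156391]
{'K': array([[309.70691629,   0.        , 318.56024124],
       [  0.        , 309.70691629, 200.7527554 ],
       [  0.        ,   0.        ,   1.        ]]), 'eye': array([553.26200313, 224.39697448, 175.5633935 ]), 'attitude': array([-15.81289722,  -1.15043817,  -4.34022704])}
```

View pics/c8.png

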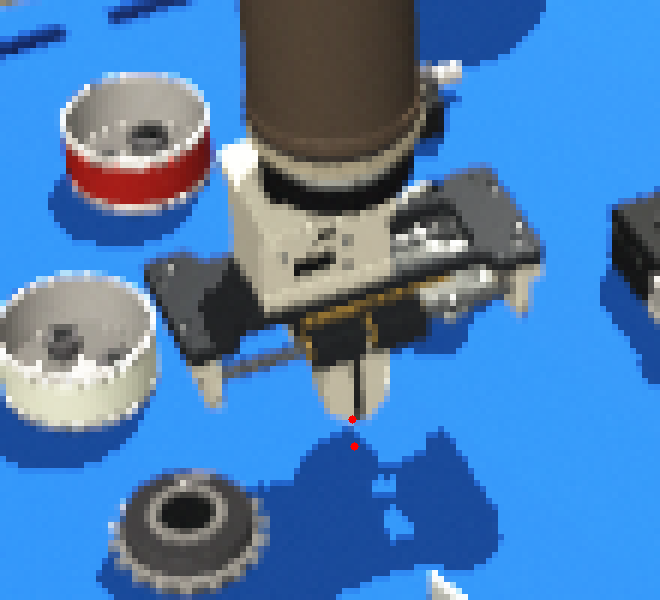

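View pics/c8w.png

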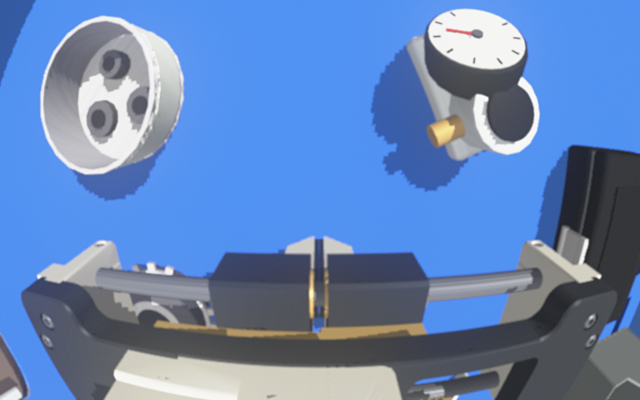

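```bash
python3 -m pendant '[[0,0,-0.2,0,0,0],[0,0,0,0,0,0]]' 1 20
python3 -m pendant '[[0,0,-0.2,0,0,0],[0,0,0,0,0,0]]' 1 20
python3 -m pendant '[[0,0,-0.2,0,0,0],[0,0,0,0,0,0]]' 1 20
```

```text
time: 5.75
position: [550.2, 149.0, -22.0]
orientation: [-88.5, -1.2, -4.4]
ft_force: [0.0, 0.7, -0.3]
grip_width: -0.0
time: 5.95
position: [550.2, 149.0, -24.2]
orientation: [-88.5, -1.2, -4.4]
ft_force: [-0.6, -1.2, -0.1]
grip_width: 0.5
time: 6.15
position: [550.2, 149.0, -26.4]
orientation: [-88.5, -1.2, -4.4]
ft_force: [-1.0, -0.5, -0.1]
grip_width: 0.6
```

```bash
python3 -m pendant '[[0,0,-0.2,0,0,0],[0,0,0,0,0,0]]' 1 20
python3 -m pendant '[[0,0,-0.2,0,0,0],[0,0,0,0,0,0]]' 1 20
python3 -m pendant '[[0,0,-0.2,0,0,0],[0,0,0,0,0,0]]' 1 20
python3 - <<'E'
from h import *
im=get_image("side"); cr=im[150:230,250:360].copy()
cr=cv2.resize(cr,None,fx=6,fy=6,interpolation=cv2.INTER_NEAREST)
cv2.imwrite("pics/c9.png",cr)
E
```

```text
time: 6.35
position: [550.1, 149.0, -28.6]
orientation: [-88.5, -1.2, -4.4]
ft_force: [-0.7, -0.1, -0.3]
grip_width: 0.2
time: 6.55
position: [550.1, 149.0, -30.8]
orientation: [-88.5, -1.2, -4.4]
ft_force: [-0.4, -0.3, -0.4]
grip_width: 0.6
time: 6.75
position: [550.1, 149.0, -32.9]
orientation: [-88.5, -1.2, -4.4]
ft_force: [0.1, -0.2, 0.3]
grip_width: 0.7
```

View pics/c9.png

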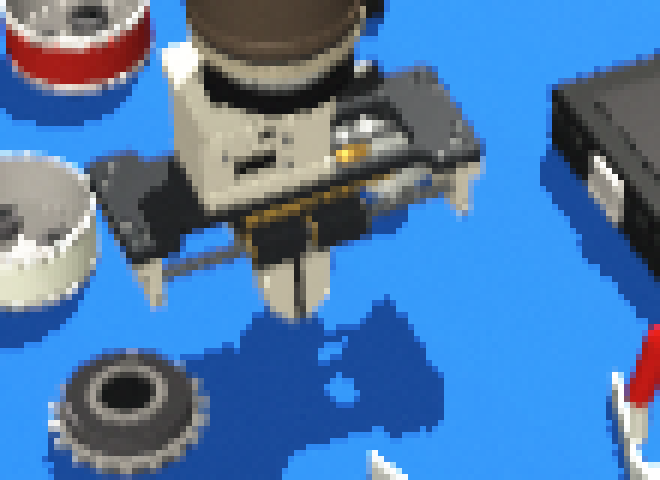

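```bash
python3 -m pendant '[[0,0,-0.2,0,0,0],[0,0,0,0,0,0]]' 1 20
python3 -m pendant '[[0,0,-0.2,0,0,0],[0,0,0,0,0,0]]' 1 20
python3 -m pendant '[[0,0,-0.2,0,0,0],[0,0,0,0,0,0]]' 1 20
python3 - <<'E'
from h import *
print(ray("side",[299.7]*3,[203.5]*3,0)[0])
E
```

```text
time: 7.0
position: [550.6, 149.1, -33.3]
orientation: [-88.5, -1.2, -4.4]
ft_force: [-0.3, 0.1, 0.2]
grip_width: 0.6
time: 7.2
position: [550.9, 149.3, -33.2]
orientation: [-88.4, -1.2, -4.4]
ft_force: [0.4, 1.0, 0.0]
grip_width: 0.5
time: 7.4
position: [551.3, 149.4, -33.3]
orientation: [-88.3, -1.3, -4.4]
ft_force: [-0.3, -0.2, 1.3]
grip_width: 0.5
[545.36410373 132.84633538   0.        ]
```

Run:
```python
from h import *
import re
p={'K': np.array([[309.70691629,0,318.56024124],[0,309.70691629,200.7527554],[0,0,1]]),'eye':np.array([553.26200313, 224.39697448, 175.5633935 ]), 'attitude':np.array([-15.81289722,  -1.15043817,  -4.34022704])}
for d in ([0,0,0],[0,0,33],[-5,-16,33]):
    q=dict(p); q['eye']=p['eye']+d
    L=ray("wrist",np.array([40,163,105,95]),np.array([90,100,18,172]),38,q).round(0)
    print(d,L[:,:2].tolist(),np.linalg.norm(L[0]-L[1]),np.linalg.norm(L[2]-L[3]), ray("wrist",np.array([476]),np.array([35]),60,q).round(0))
print(camera_params("wrist"),observe()['position'])
cv2.imwrite("pics/d1.png",get_image("wrist"))
```

```text
[0, 0, 0] [[395.0, 266.0], [484.0, 240.0], [450.0, 293.0], [434.0, 211.0]] 92.72000862812729 83.54639429682169 [[622. 256.  60.]]
[0, 0, 33] [[357.0, 276.0], [467.0, 244.0], [425.0, 309.0], [406.0, 208.0]] 114.56002793295748 102.77159140540736 [[642. 265.  60.]]
[-5, -16, 33] [[352.0, 260.0], [462.0, 228.0], [420.0, 293.0], [401.0, 192.0]] 114.56002793295748 102.77159140540736 [[637. 249.  60.]]
{'K': array([[309.70691629,   0.        , 318.56024124],
       [  0.        , 309.70691629, 200.7527554 ],
       [  0.        ,   0.        ,   1.        ]]), 'eye': array([554.0545469 , 224.08812428, 162.59788579]), 'attitude': array([-15.58188651,  -1.30094611,  -4.39206834])} [551.33673796 149.38633984 -33.25616466]
```

View pics/d1.png

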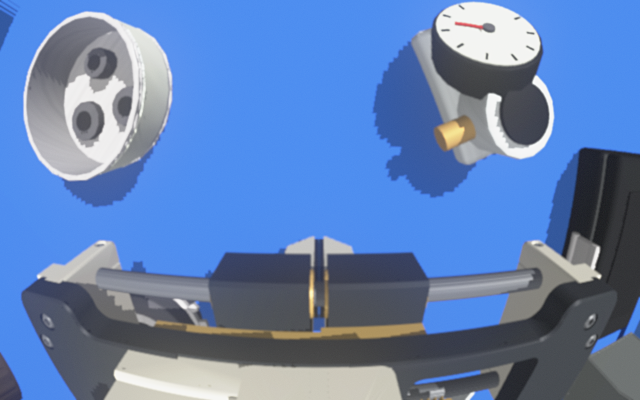

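Run:
```python
from h import *
def rr(n,u,v,p=None):
    a=ray(n,np.array([u]),np.array([v]),0,p)[0];b=ray(n,np.array([u]),np.array([v]),50,p)[0];return a,(b-a)/np.linalg.norm(b-a)
def tri(r1,r2):
    A=[];B=[]
    for o,d in (r1,r2):
        M=np.eye(3)-np.outer(d,d);A.append(M);B.append(M@o)
    X=np.linalg.lstsq(np.vstack(A),np.hstack(B),rcond=None)[0]
    return X,[np.linalg.norm((np.eye(3)-np.outer(d,d))@(X-o)) for o,d in (r1,r2)]
for v in (234,238,242): print(v,tri(rr("side",299.7,203.5),rr("wrist",320,v)))
im=get_image("side"); cr=im[150:230,250:360].copy()
cr=cv2.resize(cr,None,fx=6,fy=6,interpolation=cv2.INTER_NEAREST)
cv2.imwrite("pics/d2.png",cr)
print(observe()['joint_efforts'].round(1),observe()['ft_force'],observe()['q'].round(1))
```

```text
234 (array([553.70437346, 151.40301232, -19.4361552 ]), [np.float64(0.014597303942261745), np.float64(0.014597303942455241)])
238 (array([553.21101528, 149.55848004, -17.56421561]), [np.float64(0.29727080580627), np.float64(0.2972708058063124)])
242 (array([552.72258207, 147.73341665, -15.70899659]), [np.float64(0.6059502614157896), np.float64(0.6059502614158258)])
[  0.1 -62.5   5.2 -18.1  -0.2  -0.8   0. ] [-2.0046624  -0.54918422 10.24972022] [-30.4  35.8  14.9 112.4 -18.5  32.1  -7.1]
```

View pics/d2.png

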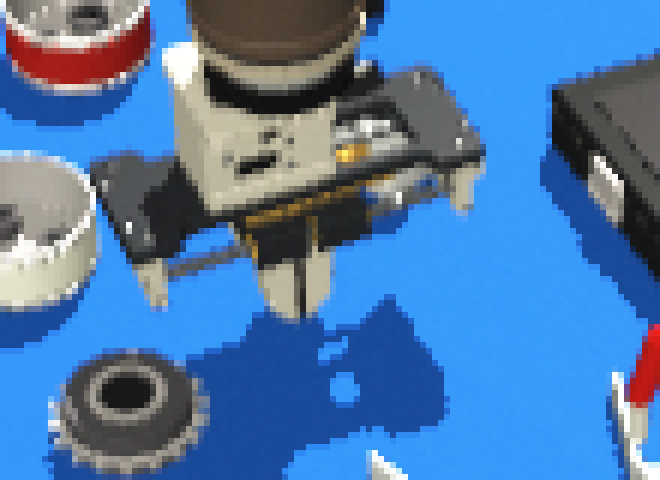

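Run:
```python
from h import *
a=np.array
print("head",ray("side",a([396.9]),a([193.1]),226))
print("stop base? ", ray("side",a([220+390/2.6]),a([120+540/2.6]),0))
f=lambda u,v,z:ray("side",a([220+u/2.6]),a([120+v/2.6]),z).round(0)[0]
print("white rim",f(85,165,38),"base L",f(52,195,0),"red",f(112,75,38),"plain",f(346,322,38),"free",f(134,245,27),"gauge",f(238,135,30))
print("lead tips",f(240,277,16),f(347,243,16),"stop face top",f(413,520,30),f(505,483,30))
```

```text
head [[ 681.77141228 -164.18464395  226.        ]]
stop base?  [[ 503.82658153 -348.48124159    0.        ]]
white rim [437. 250.  38.] base L [393. 259.   0.] red [537. 402.  38.] plain [ 589. -120.   38.] free [439. 105.  27.] gauge [633. 221.  30.]
lead tips [528.  12.  16.] [663.   1.  16.] stop face top [ 523. -355.   30.] [ 623. -362.   30.]
```

Run:
```python
from h import *
for i in range(3):
    s=observe(); print(s['ft_force'].round(2),s['wrist_torque'].round(3),s['position'].round(1)); get_image("top")
im=get_image("side"); cv2.imwrite("pics/d3.png",cv2.resize(im[120:240,230:380],None,fx=5,fy=5,interpolation=2))
im=get_image("top"); cv2.imwrite("pics/d3t.png",cv2.resize(im[120:270,150:450],None,fx=2.6,fy=2.6,interpolation=2))
```

```text
[-2.   -0.55 10.25] [-0.289  0.528 -0.018] [551.5 149.4 -33.5]
[-1.3   0.32 10.02] [-0.275  0.577  0.012] [551.5 149.4 -33.5]
[-1.67 -0.08 10.13] [-0.227  0.606 -0.002] [551.5 149.4 -33.6]
```

View pics/d3.png

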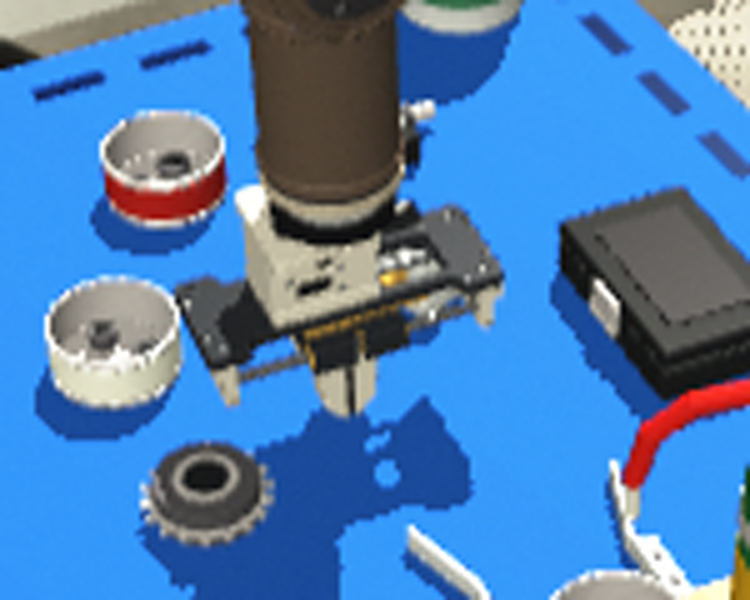

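View pics/d3t.png

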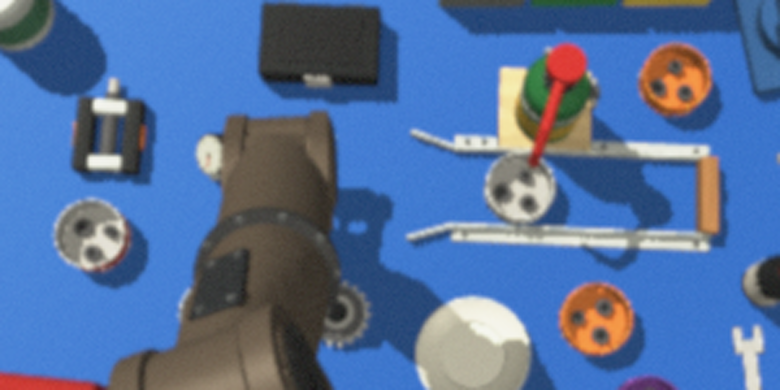

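```bash
python3 -m pendant '[[0,0,3,0,0,0],[0,0,4,0,0,0],[-3.6,3.9,0,0,0,0],[-3.6,3.9,0,0,0,0],[-3.6,3.9,0,0,0,0],[0,0,0,0,0,0]]' 1 20
python3 - <<'E'
from h import *
s=observe();P=s['position'];print(P,s['orientation'],s['q'].round(1))
im=get_image("side"); cv2.imwrite("pics/d4.png",cv2.resize(im[90:240,180:340],None,fx=4,fy=4,interpolation=2))
print(proj("side",P+[-6,-16,33]), camera_params("wrist")['eye'])
cv2.imwrite("pics/d4w.png",get_image("wrist"))
E
```

```text
time: 8.35
position: [446.1, 263.7, 37.5]
orientation: [-88.3, -1.4, -4.7]
ft_force: [0.9, 0.7, 0.6]
grip_width: 0.7
[446.07598312 263.71735756  37.53736386] [-88.30974944  -1.41095863  -4.67367157] [-50.7  25.7  19.2 118.  -14.7  36.3 -26.3]
[252.70724241 175.79969939] [451.23180811 335.93315132 233.54175237]
```

View pics/d4.png

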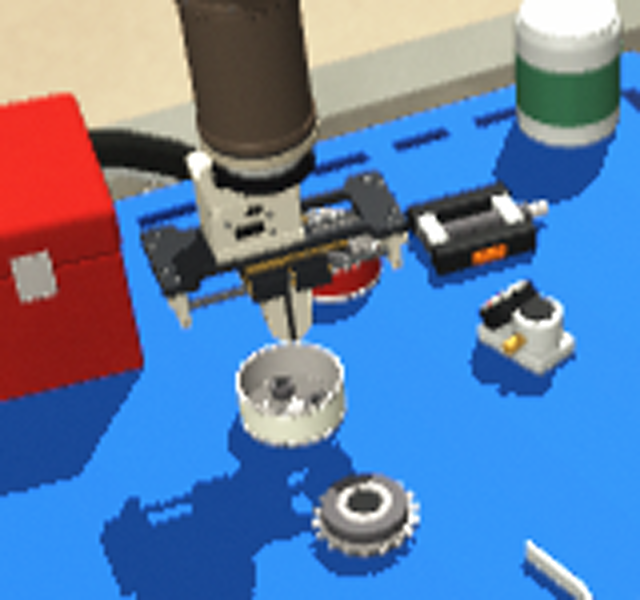

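View pics/d4w.png

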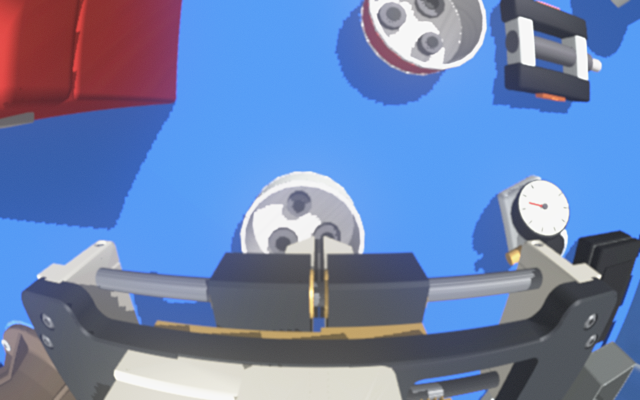

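```bash
python3 -m pendant '[[0,0,-2,0,0,0],[0,0,-2,0,0,0],[0,0,-0.8,0,0,0],[0,0,0,0,0,0]]' 1 20
python3 - <<'E'
from h import *
im=get_image("side"); cv2.imwrite("pics/d5.png",cv2.resize(im[90:240,180:340],None,fx=4,fy=4,interpolation=2))
E
```

```text
time: 8.85
position: [455.4, 254.7, -11.3]
orientation: [-88.4, -1.8, -5.4]
ft_force: [-0.4, 0.3, 0.4]
grip_width: 0.5
```

View pics/d5.png

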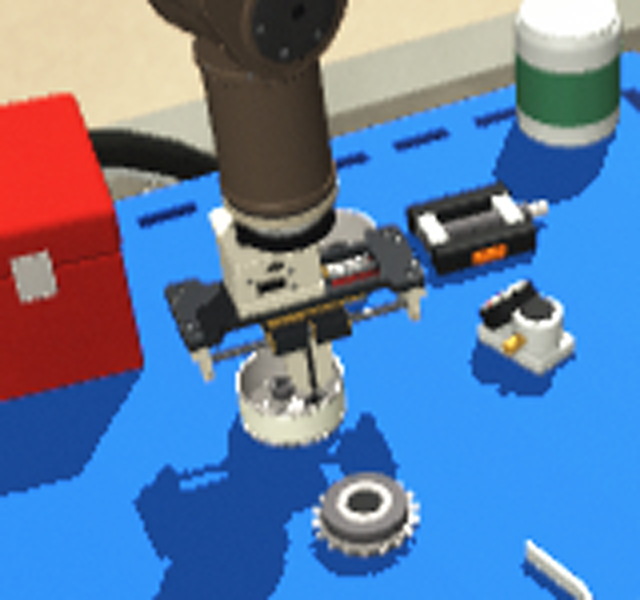

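```bash
python3 -m pendant '[[0.5,-0.4,0.1,0,0,0],[0.7,-0.6,0.1,0,0,0],[1,-0.8,0,0,0,0],[1.1,-0.9,0,0,0,0],[1.1,-0.9,0,0,0,0],[1,-0.8,0,0,0,0]]' 1 20
python3 - <<'E'
from h import *
im=get_image("side"); cv2.imwrite("pics/d6.png",cv2.resize(im[90:240,180:340],None,fx=4,fy=4,interpolation=2))
E
```

```text
time: 9.5
position: [516.0, 207.0, -5.7]
orientation: [-88.3, -2.0, -5.4]
ft_force: [-0.8, 0.2, 0.9]
grip_width: 0.7
```

View pics/d6.png

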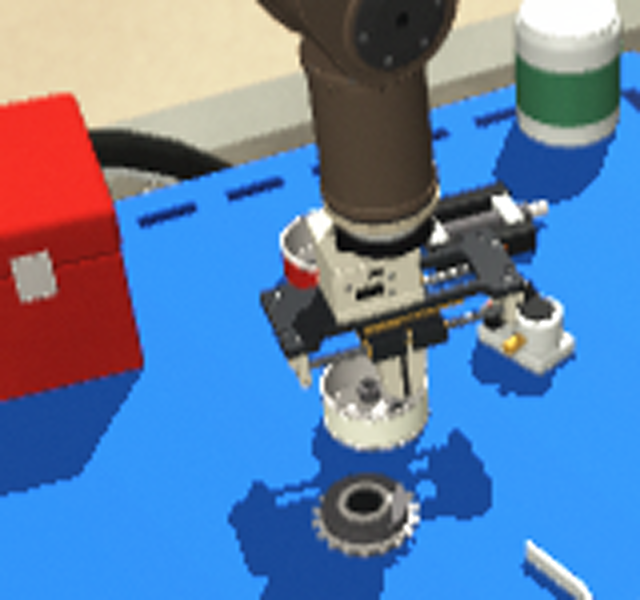

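```bash
python3 -m pendant '[[0.6,-0.8,-0.1,0,0,0],[0.7,-1,0,0,0,0],[0.7,-1.1,0,0,0,0],[0.7,-1.2,0,0,0,0],[0.6,-1.2,0,0,0,0],[0.5,-1.2,0,0,0,0],[0.4,-1,0,0,0,0]]' 1 20
python3 - <<'E'
from h import *
print(ray("side",np.array([274]),np.array([186]),38),ray("side",np.array([276.7]),np.array([200.8]),30))
im=get_image("side"); cv2.imwrite("pics/d7.png",cv2.resize(im[120:270,220:380],None,fx=4,fy=4,interpolation=2))
E
```

```text
time: 10.25
position: [563.8, 124.3, -6.3]
orientation: [-88.3, -2.2, -5.5]
ft_force: [-0.5, 0.5, 0.6]
grip_width: 0.4
[[492.39336577 206.7612136   38.        ]] [[475.12579377 148.3744029   30.        ]]
```

View pics/d7.png

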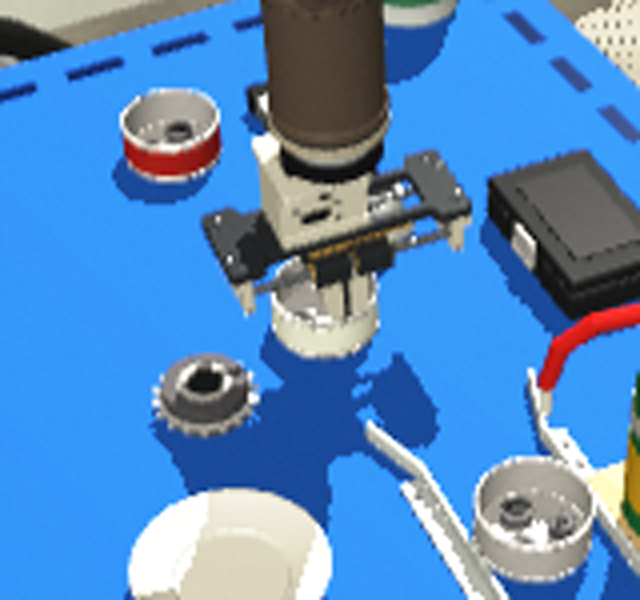

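```bash
python3 -m pendant '[[0.7,-0.7,0,0,0,0],[0.9,-0.9,0,0,0,0],[1,-1,0,0,0,0],[0.9,-1,0,0,0,0],[0.5,-1,0,0,0,0],[0,0,0,0,0,0]]' 1 20
python3 - <<'E'
from h import *
print(ray("side",np.array([301.5]),np.array([193.8]),38))
im=get_image("side"); cv2.imwrite("pics/d8.png",cv2.resize(im[120:270,240:400],None,fx=4,fy=4,interpolation=2))
cv2.imwrite("pics/d8w.png",get_image("wrist"))
im=get_image("top"); cv2.imwrite("pics/d8t.png",cv2.resize(im[120:270,150:450],None,fx=2.6,fy=2.6,interpolation=2))
E
```

```text
time: 10.9
position: [608.2, 70.9, -6.5]
orientation: [-88.4, -2.2, -5.7]
ft_force: [-0.4, -0.6, -0.5]
grip_width: 0.6
[[553.09978778 133.11538441  38.        ]]
```

View pics/d8.png

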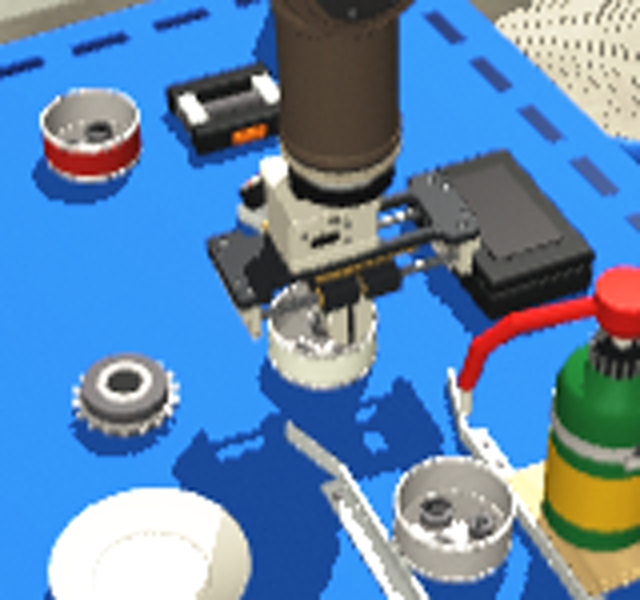

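View pics/d8w.png

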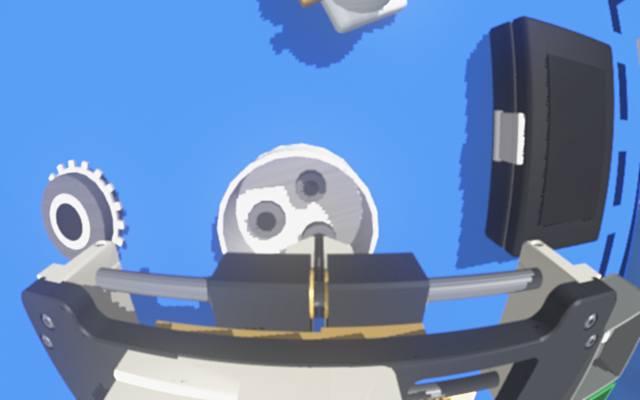

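View pics/d8t.png

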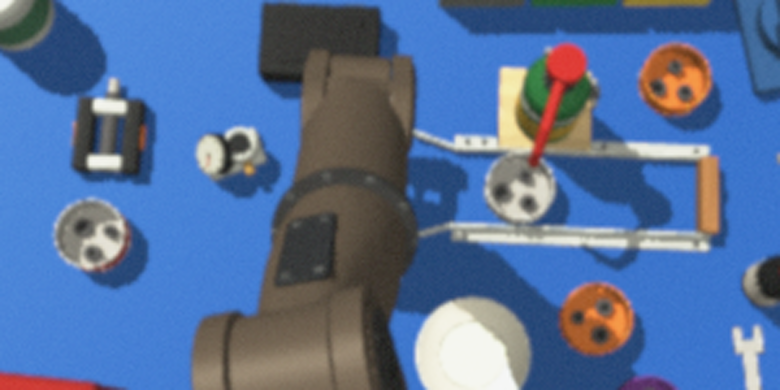

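```bash
python3 -m pendant '[[0,-0.6,0,0,0,0],[-0.1,-0.9,0,0,0,0],[-0.1,-1,0,0,0,0],[-0.1,-1,0,0,0,0],[-0.1,-1,0,0,0,0],[0,0,0,0,0,0]]' 1 20
python3 - <<'E'
from h import *
print(ray("side",np.array([320.5]),np.array([201]),38))
im=get_image("side"); cv2.imwrite("pics/d9.png",cv2.resize(im[120:270,260:420],None,fx=4,fy=4,interpolation=2))
E
```

```text
time: 11.65
position: [600.9, 26.3, -6.6]
orientation: [-88.3, -2.1, -5.4]
ft_force: [-0.0, -0.4, -0.4]
grip_width: 0.7
[[590.00397313  76.62471807  38.        ]]
```

View pics/d9.png

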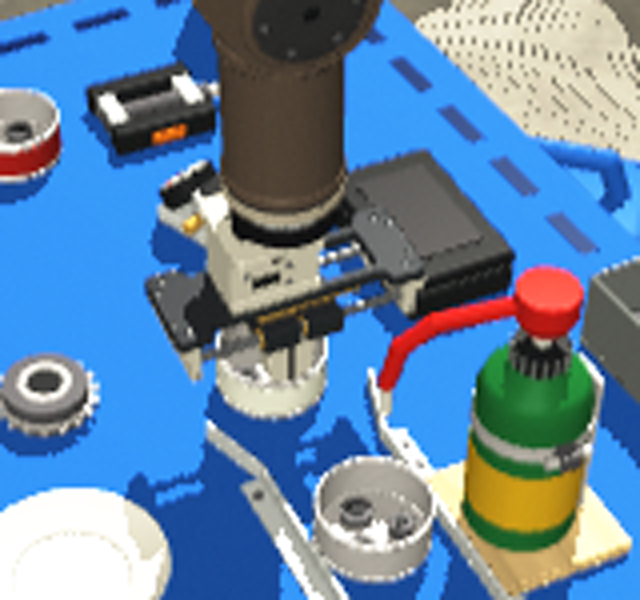

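```bash
python3 -m pendant '[[0.1,-0.7,0,0,0,0],[0.1,-1,0,0,0,0],[0,-1,0,0,0,0],[0,-1,0,0,0,0],[0,-1,0,0,0,0],[0,-0.7,0,0,0,0],[0,0,0,0,0,0]]' 1 20
python3 - <<'E'
from h import *
print(ray("side",np.array([328]),np.array([208.7]),38))
im=get_image("side"); cv2.imwrite("pics/e1.png",cv2.resize(im[120:270,280:440],None,fx=4,fy=4,interpolation=2))
E
```

```text
time: 12.4
position: [603.3, -31.5, -6.6]
orientation: [-88.3, -2.1, -5.4]
ft_force: [0.7, -0.2, -0.2]
grip_width: 0.6
[[594.18064402  36.29753172  38.        ]]
```

View pics/e1.png

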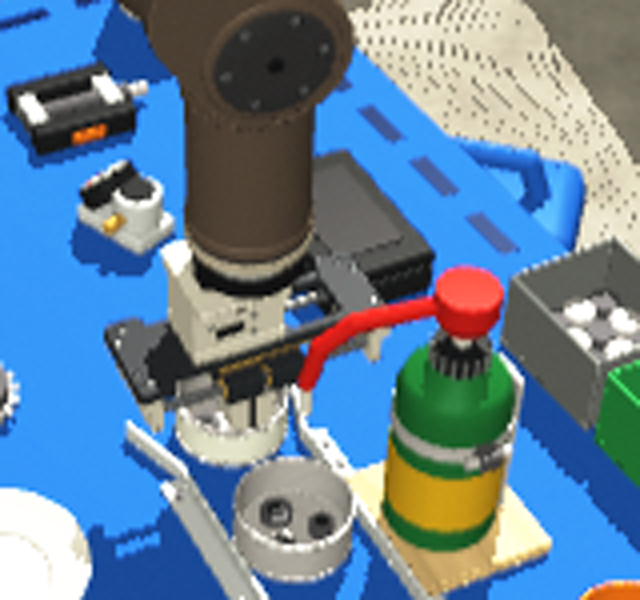

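```bash
python3 -m pendant '[[-0.1,-0.7,0,0,0,0],[-0.1,-0.8,0,0,0,0],[0,-0.6,0,0,0,0],[0,0,0,0,0,0]]' 1 20
python3 - <<'E'
from h import *
print(ray("side",np.array([338.]),np.array([221.]),38))
im=get_image("side"); cv2.imwrite("pics/e2.png",cv2.resize(im[120:270,280:440],None,fx=4,fy=4,interpolation=2))
E
```

```text
time: 12.85
position: [601.1, -52.3, -6.7]
orientation: [-88.2, -2.1, -5.2]
ft_force: [0.1, 0.2, -0.6]
grip_width: 0.2
[[595.45408839 -22.6499408   38.        ]]
```

View pics/e2.png

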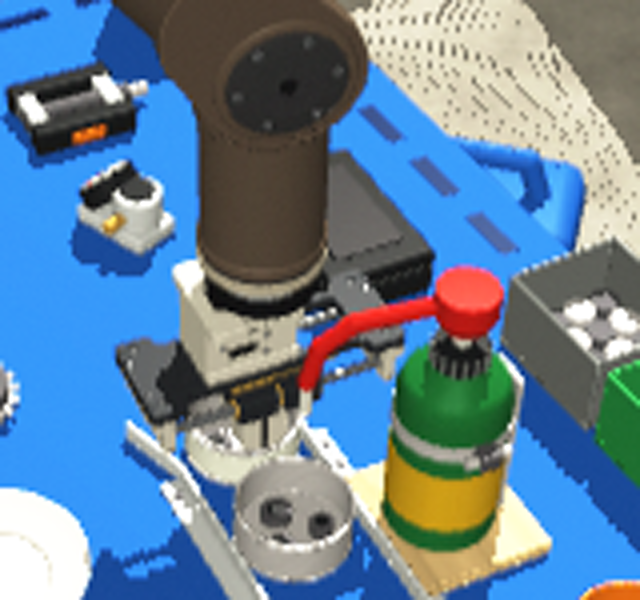

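```bash
python3 -m pendant '[[0,1.5,0.5,0,0,0],[0,0,3,0,0,0],[0,0,3,0,0,0],[0,4,0,0,0,0],[0,4,0,0,0,0],[0,2,0,-0.12,0,0],[0,0,0,-0.12,0,0],[0,0,0,-0.12,0,0]]' 1 20
python3 - <<'E'
from h import *
im=get_image("side"); cv2.imwrite("pics/e3.png",cv2.resize(im[100:270,260:430],None,fx=3.5,fy=3.5,interpolation=2))
s=observe();print(s['position'],s['orientation'],s['q'].round(1))
E
```

```text
time: 13.7
position: [602.3, 68.4, 65.5]
orientation: [-108.4, -4.4, -4.7]
ft_force: [0.4, 0.1, -1.0]
grip_width: 0.8
[601.16934183  78.15359726  62.92453074] [-108.60878509   -4.20287215   -3.8796681 ] [-43.9  35.5  28.8 102.    3.2  49.7 -26. ]
```

View pics/e3.png

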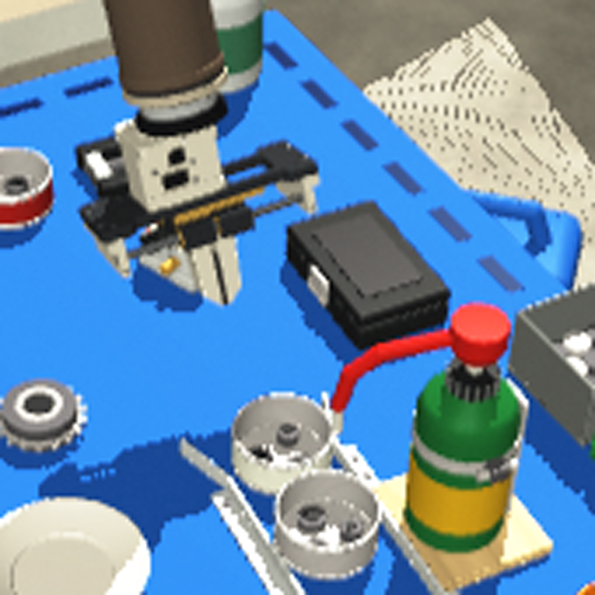

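```bash
cat >> h.py <<'E'
def tip(s=None):
    s=s or observe(); R=Ro.from_euler('xyz',s['orientation'],degrees=True).as_matrix()
    R0=Ro.from_euler('xyz',[-88.4,-1.2,-4.4],degrees=True).as_matrix()
    return s['position']+R@R0.T@np.array([-6,-16,33.])
E
python3 - <<'E'
from h import *
t=tip();print(t,proj("side",t))
a=np.array
for z in (70,80,90,100):print(z,ray("side",a([323.4]),a([187.]),z))
# white rim ctr, plain rim ctr
print(ray("side",a([260+283/3.5]),a([100+430/3.5]),38),ray("side",a([260+329/3.5]),a([100+507/3.5]),38))
E
```

```text
[594.1728424   74.64767665  99.25299776] [321.98834825 185.97136769]
70 [[611.1600345   97.50289372  70.        ]]
80 [[605.87946853  87.6344323   80.        ]]
90 [[600.59890256  77.76597087  90.        ]]
100 [[595.31833658  67.89750945 100.        ]]
[[599.10530382 -33.1248502   38.        ]] [[ 589.39876717 -124.16130058   38.        ]]
```

```bash
python3 -m pendant '[[0,0,-2,0,0,0],[0,0,-2,0,0,0],[0,0,-2,0,0,0],[0,0,-1.5,0,0,0],[0,0,-0.5,0,0,0],[0,0,0,0,0,0]]' 1 20
python3 - <<'E'
from h import *
im=get_image("side"); cv2.imwrite("pics/e4.png",cv2.resize(im[100:270,260:430],None,fx=3.5,fy=3.5,interpolation=2))
s=observe();print(s['position'],s['orientation'],tip(s),proj("side",tip(s)))
E
```

```text
time: 14.35
position: [599.3, 95.5, -20.4]
orientation: [-108.3, -4.2, -2.8]
ft_force: [-0.0, -0.9, 0.1]
grip_width: 0.5
[599.47466525  95.45548182 -19.97159949] [-108.29189347   -4.24447821   -2.76590223] [592.51315337  91.61260025  16.3294971 ] [318.98328312 202.87320028]
```

View pics/e4.png

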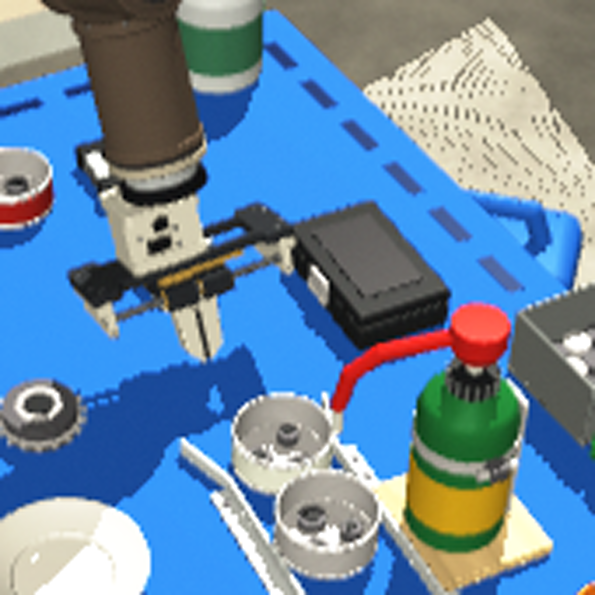

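```bash
python3 -m pendant '[[0.1,-1.5,0,0,0,0],[0.1,-2,0,0,0,0],[0,-2,0,0,0,0],[0,-1,0,0,0,0],[0,-0.5,0,0,0,0],[0,0,0,0,0,0]]' 1 20
python3 - <<'E'
from h import *
im=get_image("side"); cv2.imwrite("pics/e5.png",cv2.resize(im[100:270,260:430],None,fx=3.5,fy=3.5,interpolation=2))
s=observe();print(s['position'],s['orientation'],tip(s),proj("side",tip(s)))
E
```

```text
time: 15.0
position: [603.0, 14.9, -16.2]
orientation: [-108.3, -4.5, -3.1]
ft_force: [0.7, 1.0, -0.0]
grip_width: 0.3
[603.06048091  15.46094726 -16.28939651] [-108.26029797   -4.517565     -3.11119504] [595.90233135  11.64925624  19.97672964] [332.38379214 217.88785662]
```

View pics/e5.png

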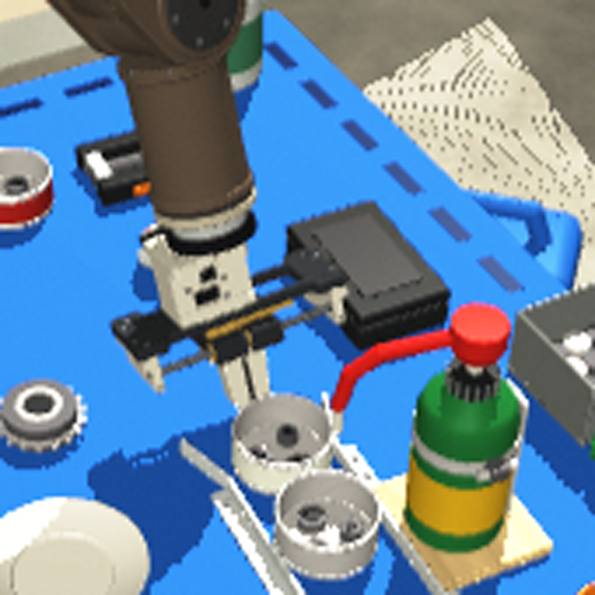

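```bash
python3 -m pendant '[[0,-0.4,-0.3,0,0,0],[0,-0.5,-0.1,0,0,0],[0,-0.6,0,0,0,0],[-0.05,-0.7,0,0,0,0],[-0.05,-0.7,0,0,0,0],[-0.05,-0.7,0,0,0,0],[-0.05,-0.7,0,0,0,0],[-0.05,-0.5,0,0,0,0]]' 1 20
python3 - <<'E'
from h import *
im=get_image("side"); cv2.imwrite("pics/e6.png",cv2.resize(im[100:270,260:430],None,fx=3.5,fy=3.5,interpolation=2))
s=observe();print(s['position'],s['orientation'],tip(s),proj("side",tip(s)))
E
```

```text
time: 15.85
position: [601.0, -31.5, -21.4]
orientation: [-108.1, -4.5, -2.8]
ft_force: [0.7, 1.6, -0.3]
grip_width: 0.4
[600.70223349 -32.72409935 -21.25600988] [-108.14903719   -4.50976074   -2.83719419] [593.56444578 -36.64142644  15.00287227] [339.60605829 229.69747483]
```

View pics/e6.png

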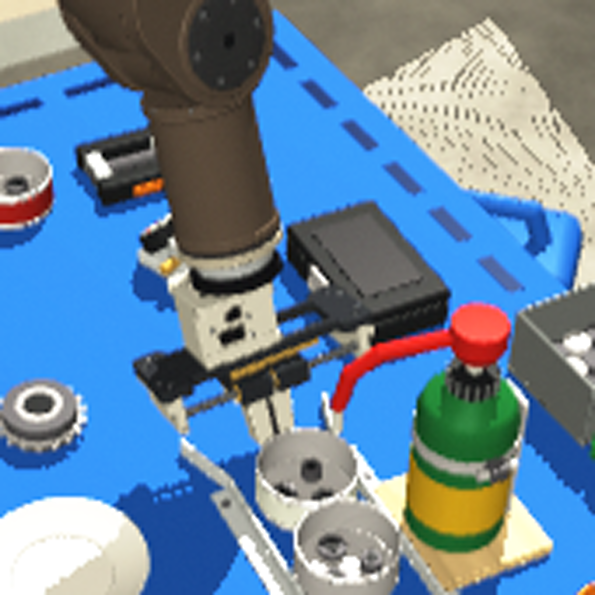

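```bash
python3 -m pendant '[[0,-0.5,0,0,0,0],[-0.05,-0.6,0,0,0,0],[-0.05,-0.7,0,0,0,0],[-0.05,-0.7,0,0,0,0],[-0.05,-0.5,0,0,0,0],[0,0,0,0,0,0]]' 1 20
python3 - <<'E'
from h import *
im=get_image("side"); cv2.imwrite("pics/e7.png",cv2.resize(im[120:290,260:430],None,fx=3.5,fy=3.5,interpolation=2))
s=observe();print(s['orientation'],tip(s),proj("side",tip(s)))
im=get_image("top"); cv2.imwrite("pics/e7t.png",cv2.resize(im[120:240,290:450],None,fx=4,fy=4,interpolation=2))
E
```

```text
time: 16.5
position: [598.4, -65.8, -21.2]
orientation: [-108.2, -4.5, -2.9]
ft_force: [0.3, -0.1, -0.6]
grip_width: 0.4
[-108.14382882   -4.5065169    -2.84690324] [591.31220056 -69.30191618  15.01464493] [344.4951175 237.2562864]
```

View pics/e7.png

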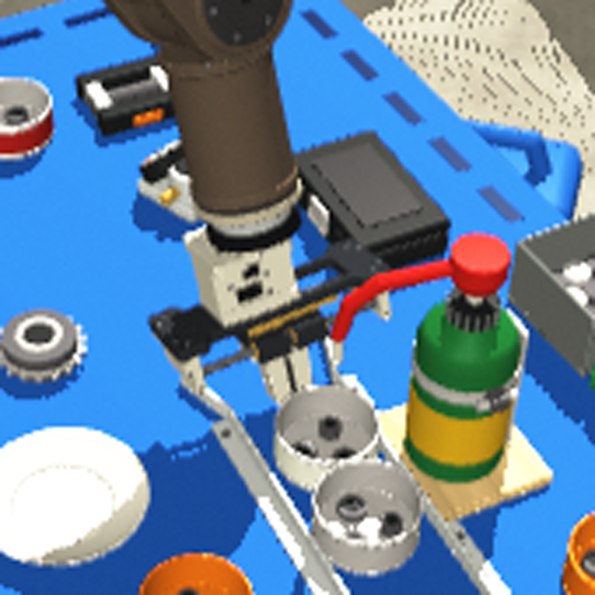

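View pics/e7t.png

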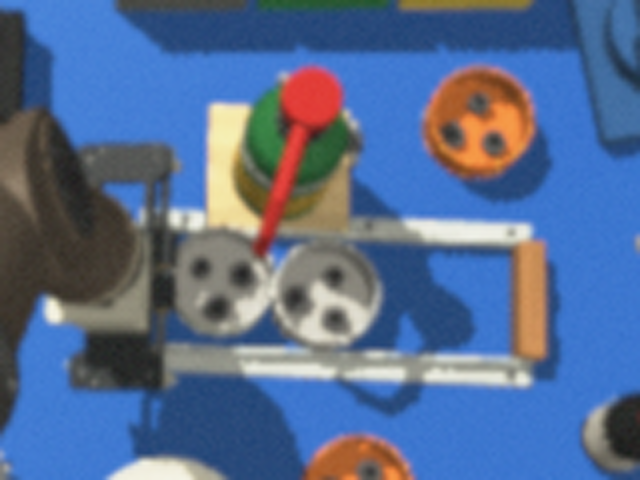

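```bash
python3 - <<'E'
from h import *
a=np.array
print(ray("top",290+a([221,327,241,312])/4,120+a([282,293,288,98])/4,38))
E
python3 -m pendant '[[0,-0.4,0,0,0,0],[-0.05,-0.5,0,0,0,0],[0,-0.4,0,0,0,0],[0,0,0,0,0,0]]' 1 20
python3 - <<'E'
from h import *
im=get_image("top"); cv2.imwrite("pics/e8t.png",cv2.resize(im[120:240,290:450],None,fx=4,fy=4,interpolation=2))
E
```

```text
[[ 590.12141301 -106.00093619   38.        ]
 [ 580.07011738 -190.83900365   38.        ]
 [ 585.01205975 -121.91461762   38.        ]
 [ 742.84289094 -184.70208528   38.        ]]
time: 17.0
position: [598.3, -77.7, -21.4]
orientation: [-108.1, -4.5, -2.7]
ft_force: [-0.3, 0.2, -0.1]
grip_width: 0.5
```

View pics/e8t.png

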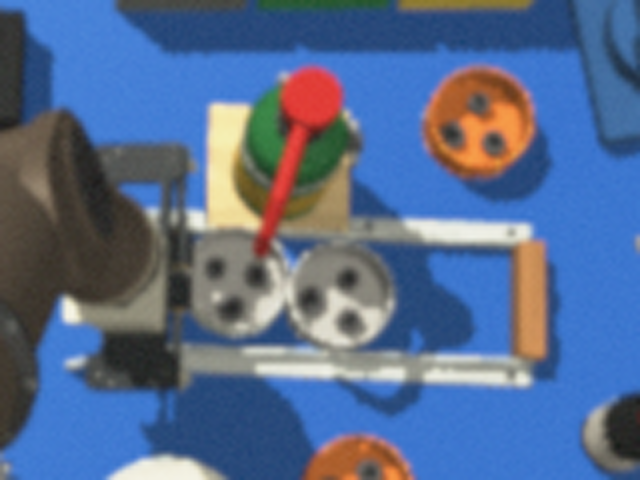

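```bash
python3 -m pendant '[[0,-0.4,0,0,0,0],[0,0,0,0,0,0]]' 1 20
python3 - <<'E'
from h import *
a=np.array
print(ray("top",290+a([236,342])/4,120+a([283,294])/4,38),ray("top",290+a([261]),a([0])+182.5,128)[0],ray("top",290+a([261])/4,120+a([252])/4,128))
E
python3 -m pendant '[[0,1,0,0,0,0],[0,2,0,0,0,0],[0,2,2,0,0,0],[0,2,4,0,0,0],[0,0,4.5,0.12,0,0],[0,0,4.5,0.12,0,0],[0,0,4.5,0.12,0,0],[0,0,4.5,0,0.05,0]]' 1 20
python3 - <<'E'
from h import *
im=get_image("side"); cv2.imwrite("pics/f1.png",cv2.resize(im[60:290,240:470],None,fx=2.6,fy=2.6,interpolation=2))
s=observe();print(s['orientation'],tip(s),proj("side",tip(s)))
im=get_image("top"); cv2.imwrite("pics/f1t.png",cv2.resize(im[120:240,290:450],None,fx=4,fy=4,interpolation=2))
E
```

```text
time: 17.25
position: [598.3, -81.6, -21.5]
orientation: [-108.1, -4.5, -2.7]
ft_force: [-0.2, -0.5, -0.4]
grip_width: 0.5
[[ 589.15481742 -118.02059178   38.        ]
 [ 579.10321156 -202.86088976   38.        ]] [ 588.25946665 -725.17584451  128.        ] [[ 593.83026643 -128.95441025  128.        ]]
time: 18.05
position: [591.6, 6.3, 221.1]
orientation: [-86.9, -0.0, -2.6]
ft_force: [1.1, -0.9, -0.3]
grip_width: 0.4
[-86.93153594  -0.26594339  -2.40517843] [590.66733391  -7.96958264 261.56986421] [335.51890145 158.62752905]
```

View pics/f1.png

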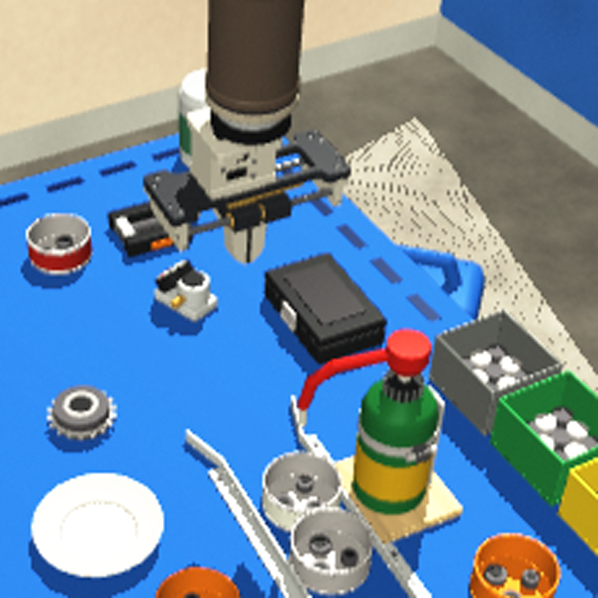

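View pics/f1t.png

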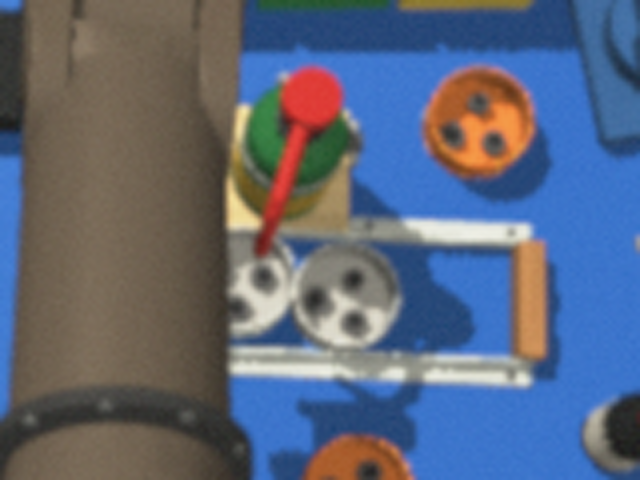

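```bash
python3 -m pendant '[[2,-3,0.5,0,0,0],[2,-3.5,0.3,0,0,0],[2,-3.5,0,0,0,0],[1.5,-2.5,0,0,0,0],[1,-1.5,0,0,0,0],[0,0,0,0,0,0]]' 1 20
python3 - <<'E'
from h import *
im=get_image("side"); cv2.imwrite("pics/f2.png",cv2.resize(im[90:290,300:500],None,fx=3,fy=3,interpolation=2))
s=observe();print(s['position'],s['orientation'],tip(s),proj("side",tip(s)))
cv2.imwrite("pics/f2w.png",get_image("wrist"))
E
```

```text
time: 18.75
position: [684.4, -126.8, 233.2]
orientation: [-86.9, -0.4, -1.8]
ft_force: [0.5, -0.1, -0.4]
grip_width: 0.2
[ 683.91783683 -125.15018221  233.18175853] [-86.8093919   -0.38400741  -1.69626147] [ 679.12563436 -142.34126519  265.77779297] [392.71303262 176.48064572]
```

View pics/f2.png

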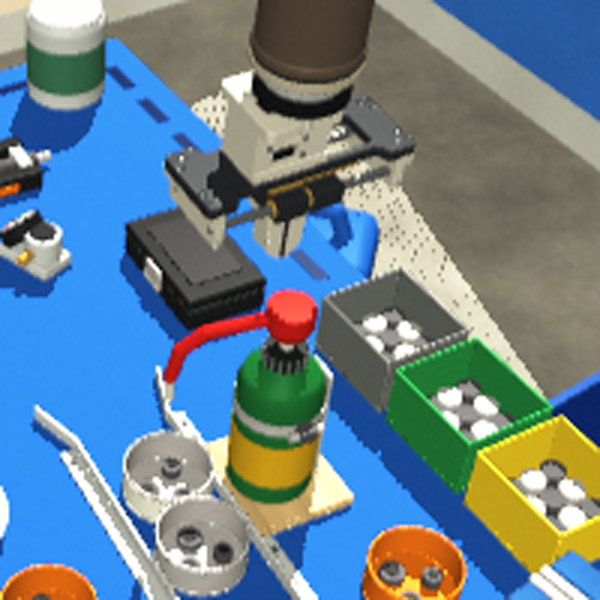

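View pics/f2w.png

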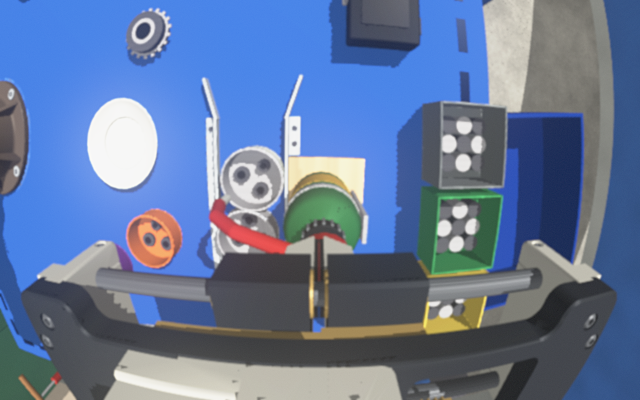

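Run:
```python
from h import *
a=np.array
for z in (255,260,266): print(ray("side",a([394]),a([175.7]),z))
print(ray("side",a([397.3]),a([190.7]),226), ray("top",a([290+312/4]),a([120+98/4]),226))
```

```text
[[ 691.7763736  -131.34851184  255.        ]]
[[ 688.00965956 -135.99034366  260.        ]]
[[ 683.48960272 -141.56054184  266.        ]]
[[ 687.80657768 -157.17641991  226.        ]] [[ 683.23914625 -157.98419996  226.        ]]
```

```bash
python3 -m pendant '[[0.1,-1.7,0,0,0,0],[0,0,-1,0,0,0],[0,0,-0.8,0,0,0],[0,0,0,0,0,0]]' 1 20
python3 - <<'E'
from h import *
im=get_image("side"); cv2.imwrite("pics/f3.png",cv2.resize(im[130:230,340:440],None,fx=6,fy=6,interpolation=2))
s=observe();print(s['position'],s['orientation'],tip(s),proj("side",tip(s)))
cv2.imwrite("pics/f3w.png",get_image("wrist")[150:300,220:420].repeat(3,0).repeat(3,1))
E
```

```text
time: 19.25
position: [683.8, -137.1, 213.9]
orientation: [-86.6, -0.3, -1.3]
ft_force: [-0.4, 0.1, -0.5]
grip_width: 0.4
[ 684.06101272 -136.68305995  214.39012763] [-86.60860892  -0.36950703  -1.29882438] [ 679.39422317 -154.0213556   246.92633176] [394.68286064 184.83640503]
```

View pics/f3.png

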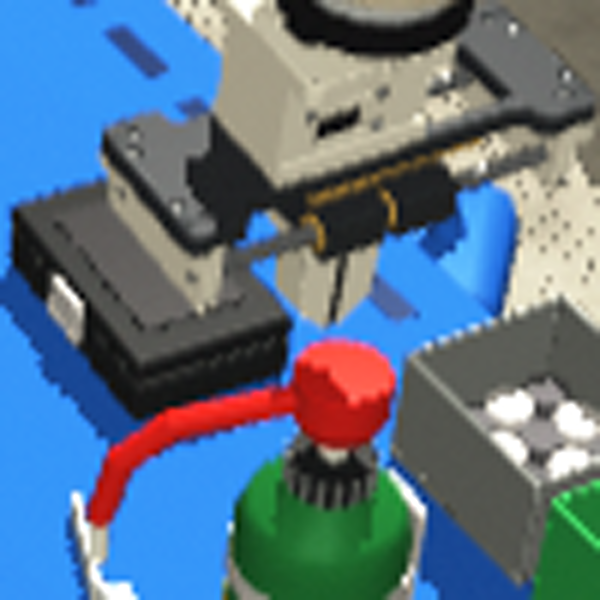

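View pics/f3w.png

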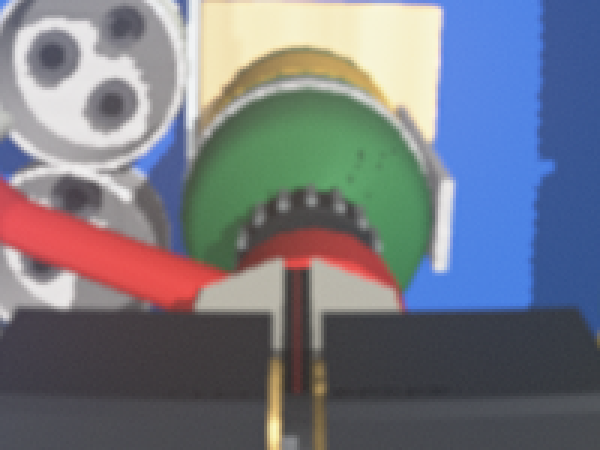

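```bash
python3 -m pendant '[[0.5,-0.4,0,0,0,0],[0,0,-0.8,0,0,0],[0,0,-0.4,0,0,0],[0,0,0,0,0,0]]' 1 20
python3 -m pendant '[[0,0,-0.3,0,0,0],[0,0,0,0,0,0]]' 1 20
python3 -m pendant '[[0,0,-0.3,0,0,0],[0,0,0,0,0,0]]' 1 20
python3 - <<'E'
from h import *
im=get_image("side"); cv2.imwrite("pics/f4.png",cv2.resize(im[130:230,340:440],None,fx=6,fy=6,interpolation=2))
s=observe();print(s['position'],s['ft_force'])
E
```

```text
time: 19.75
position: [690.4, -140.6, 202.7]
orientation: [-86.6, -0.5, -1.3]
ft_force: [-0.7, -0.2, 0.3]
grip_width: 0.3
time: 19.95
position: [690.3, -140.5, 199.2]
orientation: [-86.6, -0.5, -1.3]
ft_force: [0.5, 0.1, -0.7]
grip_width: 0.1
time: 20.15
position: [690.3, -140.5, 196.1]
orientation: [-86.6, -0.5, -1.3]
ft_force: [0.6, 0.1, 0.7]
grip_width: 0.3
[ 690.49087874 -140.50756307  196.42318366] [ 0.73606266 -0.04099196 -0.11790995]
```

View pics/f4.png

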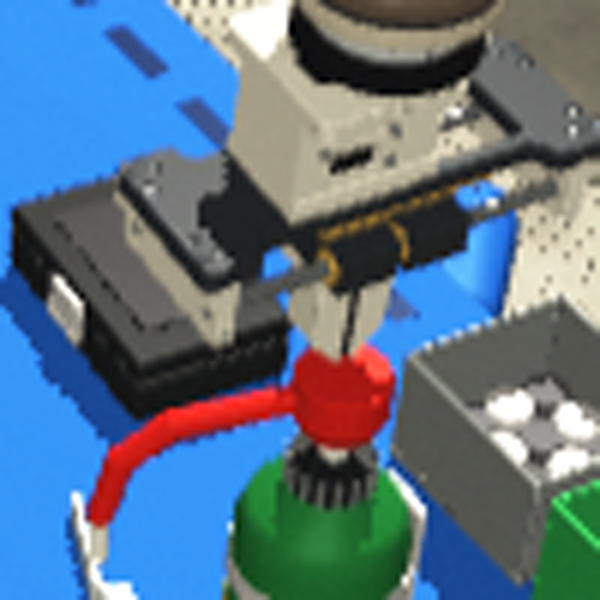

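```bash
python3 -m pendant '[[0,0,-0.4,0,0,0],[0,0,-0.4,0,0,0],[0,0,-0.3,0,0,0]]' 1 20
python3 -m pendant '[[0,0,-0.4,0,0,0],[0,0,-0.4,0,0,0]]' 1 20
python3 -m pendant '[[0,0,-0.4,0,0,0],[0,0,-0.4,0,0,0]]' 1 20
```

```text
time: 20.5
position: [691.1, -140.7, 186.7]
orientation: [-86.6, -0.6, -1.3]
ft_force: [-2.2, 0.6, 6.7]
grip_width: 0.4
time: 20.7
position: [691.1, -140.7, 180.2]
orientation: [-86.6, -0.7, -1.2]
ft_force: [-4.1, 1.8, 9.7]
grip_width: 0.3
time: 20.9
position: [691.5, -140.7, 176.2]
orientation: [-86.6, -0.9, -1.2]
ft_force: [-13.7, 4.3, 38.5]
grip_width: 0.5
```

```bash
python3 -m pendant '[[0,0,1,0,0,0],[0,0,2,0,0,0],[0,0,3,0,0,0],[0,0,3,0,0,0],[0,0,0,0,0,0]]' 1 20
python3 - <<'E'
from h import *
im=get_image("side"); cv2.imwrite("pics/f5.png",cv2.resize(im[90:290,300:500],None,fx=3,fy=3,interpolation=2))
E
```

```text
time: 21.4
position: [691.2, -140.9, 270.4]
orientation: [-86.6, -1.0, -1.3]
ft_force: [0.2, -0.1, -0.5]
grip_width: 0.6
```

View pics/f5.png

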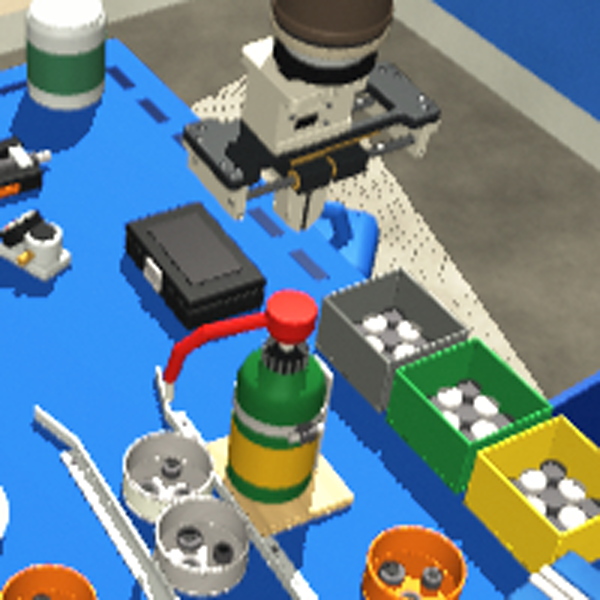

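```bash
python3 -m pendant '[[-1,3,0,0,0,0],[-1.2,4.5,0,0,0,0],[-1.2,4.5,0,0,0,0],[-1.2,4.5,0,0,0,0],[-1.2,4.5,0,0,0,0],[-1.2,4.5,0,0,0,0],[-1.2,4.5,0,0,0,0],[-1.2,4.5,0,0,0,0]]' 1 20
python3 -m pendant '[[-1.2,4,-1,0,0,0],[-1.2,4,-2,0,0,0],[-1.2,4,-2,0,0,0],[-1,3,-2,-0.03,0,0],[-1,2,-2,0,0,0],[0,0,-1,0,0,0],[0,0,0,0,0,0]]' 1 20
python3 - <<'E'
from h import *
s=observe();print(s['position'],s['orientation'],tip(s),s['q'].round(1))
E
```

```text
time: 22.25
position: [587.0, 205.2, 256.1]
orientation: [-87.0, -0.1, -2.1]
ft_force: [-0.3, -0.0, 0.8]
grip_width: 0.3
time: 22.95
position: [518.1, 389.1, 143.0]
orientation: [-88.9, 0.4, -1.3]
ft_force: [0.5, -0.1, 0.1]
grip_width: 0.6
[518.07031942 389.13205943 142.98505112] [-88.94997306   0.37292772  -1.27350278] [513.86738626 373.12675731 176.25915001] [-49.5  29.3  12.9  91.3  -8.5  59.9 -35.3]
```

```bash
python3 -m pendant '[[1,1.5,-2,0,0,0],[1,1.4,-2.5,0,0,0],[0,0,-2.5,0,0,0],[0,0,-1.5,0,0,0],[0,0,0,0,0,0]]' 1 20
python3 - <<'E'
from h import *
s=observe();t=tip(s);print(s['orientation'],t,proj("side",t))
im=get_image("side"); cv2.imwrite("pics/g1.png",cv2.resize(im[60:220,200:360],None,fx=3.7,fy=3.7,interpolation=2))
cv2.imwrite("pics/g1w.png",get_image("wrist"))
E
```

```text
time: 23.45
position: [544.0, 411.6, 57.5]
orientation: [-89.0, 0.1, -1.8]
ft_force: [-0.4, -1.1, -0.1]
grip_width: 0.6
[-89.00417928   0.14844911  -1.77206821] [539.57656661 395.62523035  90.73287237] [263.11879847 137.14046947]
```

View pics/g1.png

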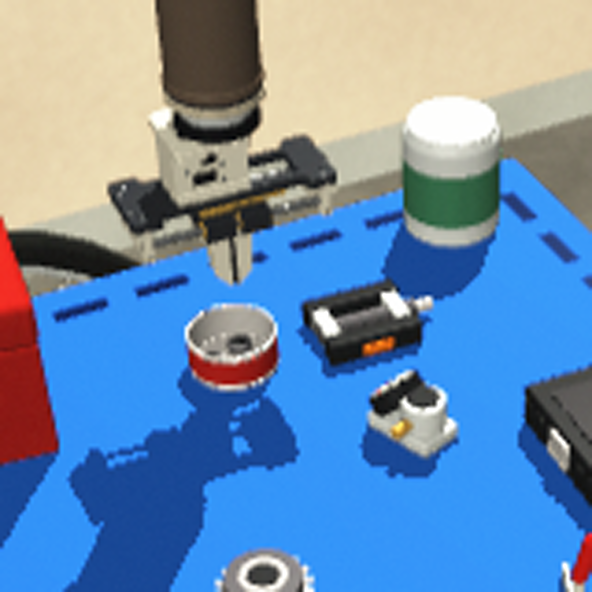

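View pics/g1w.png

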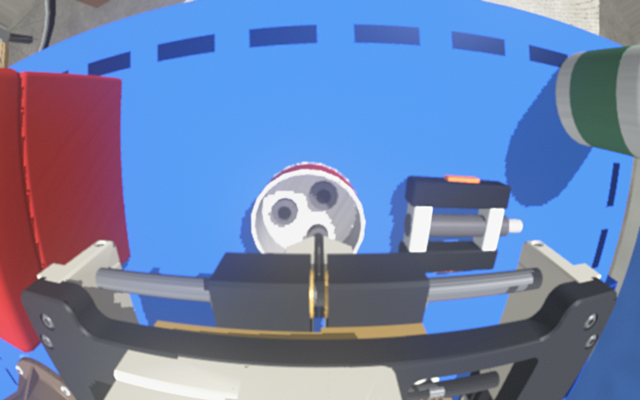

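```bash
python3 -m pendant '[[-0.3,0,-1.5,0,0,0],[0,0,-1.5,0,0,0],[-0.1,0,-1.5,0,0,0],[0,0,-0.8,0,0,0],[0,0,0,0,0,0]]' 1 20
python3 - <<'E'
from h import *
s=observe();t=tip(s);print(s['orientation'],t,proj("side",t))
im=get_image("side"); cv2.imwrite("pics/g2.png",cv2.resize(im[80:200,200:320],None,fx=4,fy=4,interpolation=2))
E
```

```text
time: 24.05
position: [544.7, 413.3, 10.3]
orientation: [-88.5, -0.4, -1.9]
ft_force: [-0.1, 0.6, -0.2]
grip_width: 0.6
[-88.54341231  -0.37458399  -1.87461321] [539.88873566 397.11301119  43.37720623] [264.19911316 148.11461483]
```

View pics/g2.png

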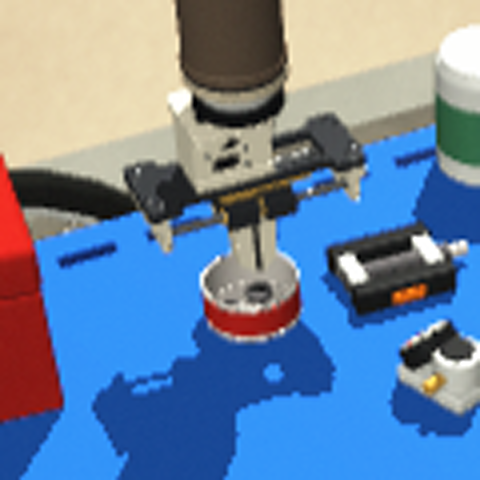

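```bash
python3 -m pendant '[[-0.3,0,-1,0,0,0],[-0.1,0,-0.8,0,0,0],[0,0,-0.2,0,0,0],[0,0,0,0,0,0]]' 1 20
python3 - <<'E'
from h import *
s=observe();t=tip(s);print(s['orientation'],t,proj("side",t))
im=get_image("side"); cv2.imwrite("pics/g3.png",cv2.resize(im[80:200,200:320],None,fx=4,fy=4,interpolation=2))
E
```

```text
time: 24.5
position: [541.1, 414.1, -10.0]
orientation: [-88.5, -0.5, -1.9]
ft_force: [-0.6, -0.4, -0.1]
grip_width: 0.5
[-88.4623136   -0.45965351  -1.86030731] [536.24860376 397.8779988   23.12198212] [263.63046613 152.96869781]
```

View pics/g3.png

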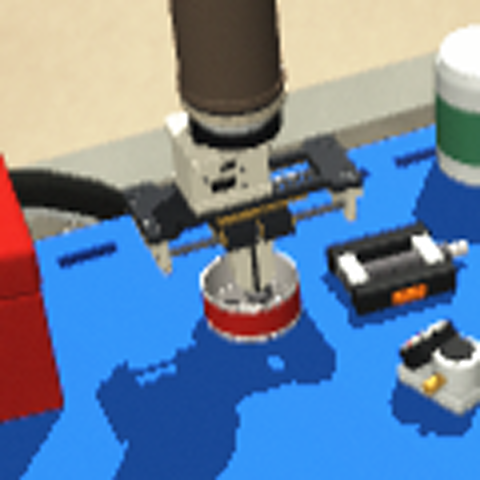

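```bash
python3 -m pendant '[[-0.1,-0.5,0,0,0,0],[-0.2,-0.8,0,0,0,0],[-0.3,-1,0,0,0,0],[-0.4,-1.1,0,0,0,0],[-0.4,-1.1,0,0,0,0],[-0.4,-1.1,0,0,0,0],[-0.4,-1.1,0,0,0,0],[-0.4,-1.1,0,0,0,0]]' 1 20
python3 - <<'E'
from h import *
s=observe();t=tip(s);print(s['orientation'],t)
im=get_image("side"); cv2.imwrite("pics/g4.png",cv2.resize(im[80:230,200:350],None,fx=4,fy=4,interpolation=2))
E
```

```text
time: 25.35
position: [513.8, 330.0, -8.4]
orientation: [-88.4, -0.6, -1.9]
ft_force: [-0.2, 0.7, 0.0]
grip_width: 0.4
[-88.37177877  -0.58230869  -1.87177716] [508.8902049  313.74008288  24.64010646]
```

View pics/g4.png

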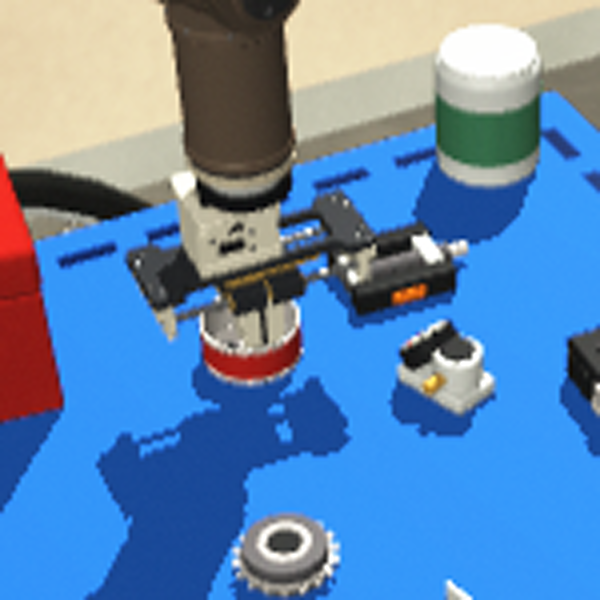

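```bash
python3 -m pendant '[[-0.2,-0.8,0,0,0,0],[-0.2,-1.1,0,0,0,0],[-0.1,-1.2,0,0,0,0],[-0.1,-1.2,0,0,0,0],[-0.1,-1.2,0,0,0,0],[-0.1,-1.2,0,0,0,0],[-0.1,-1.2,0,0,0,0],[-0.1,-1.2,0,0,0,0]]' 1 20
python3 - <<'E'
from h import *
s=observe();t=tip(s);print(s['orientation'],t)
im=get_image("side"); cv2.imwrite("pics/g5.png",cv2.resize(im[110:260,200:350],None,fx=4,fy=4,interpolation=2))
E
```

```text
time: 26.2
position: [502.6, 229.9, -8.3]
orientation: [-88.4, -0.6, -1.9]
ft_force: [0.2, 1.4, -0.1]
grip_width: 0.7
[-88.41803311  -0.57481204  -1.89846984] [497.61643935 213.65586589  24.72831337]
```

View pics/g5.png

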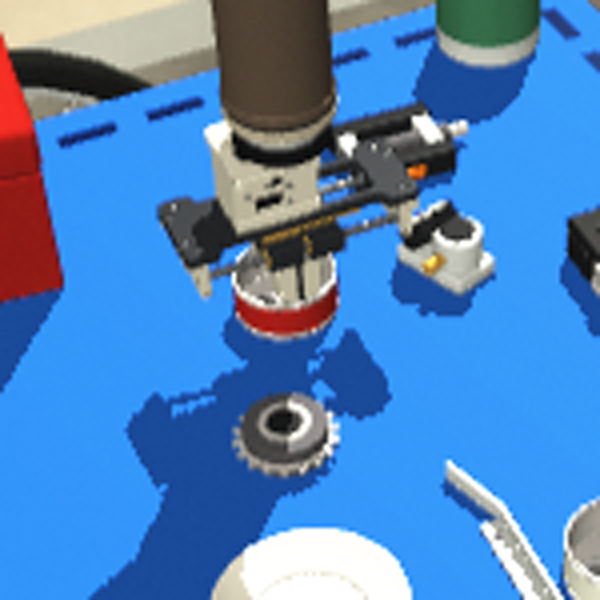

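```bash
python3 -m pendant '[[0,-0.8,0,0,0,0],[0,-1.1,0,0,0,0],[0.1,-1.2,0,0,0,0],[0.3,-1.2,0,0,0,0],[0.6,-1,0,0,0,0],[0.9,-1,0,0,0,0],[1,-0.9,0,0,0,0],[1,-0.9,0,0,0,0]]' 1 20
python3 - <<'E'
from h import *
s=observe();t=tip(s);print(s['orientation'],t)
im=get_image("side"); cv2.imwrite("pics/g6.png",cv2.resize(im[110:260,220:370],None,fx=4,fy=4,interpolation=2))
E
```

```text
time: 27.05
position: [543.7, 139.8, -8.3]
orientation: [-88.5, -0.5, -2.0]
ft_force: [-0.7, -0.0, -0.1]
grip_width: 0.6
[-88.48078388  -0.52677454  -1.95377194] [538.80942531 123.57190949  24.81082392]
```

View pics/g6.png

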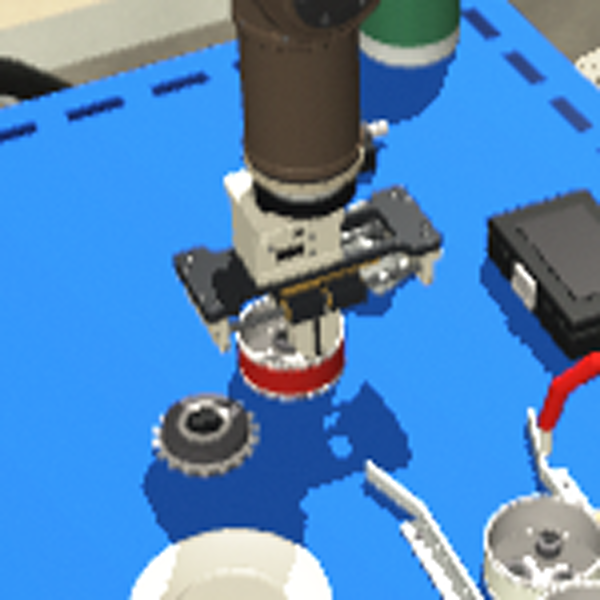

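```bash
python3 -m pendant '[[0.9,-0.5,0,0,0,0],[1.1,-0.6,0,0,0,0],[1.1,-0.7,0,0,0,0],[1,-0.9,0,0,0,0],[0.8,-1,0,0,0,0],[0.6,-1,0,0,0,0],[0.3,-1,0,0,0,0],[0,-0.5,0,0,0,0]]' 1 20
python3 - <<'E'
from h import *
s=observe();t=tip(s);print(s['orientation'],t)
im=get_image("side"); cv2.imwrite("pics/g7.png",cv2.resize(im[120:270,260:410],None,fx=4,fy=4,interpolation=2))
E
```

```text
time: 27.9
position: [610.2, 70.4, -8.4]
orientation: [-88.5, -0.7, -2.1]
ft_force: [-0.7, 0.1, 1.2]
grip_width: 0.7
[-88.54060268  -0.66541354  -2.06075661] [605.17297101  54.20064291  24.63708714]
```

View pics/g7.png

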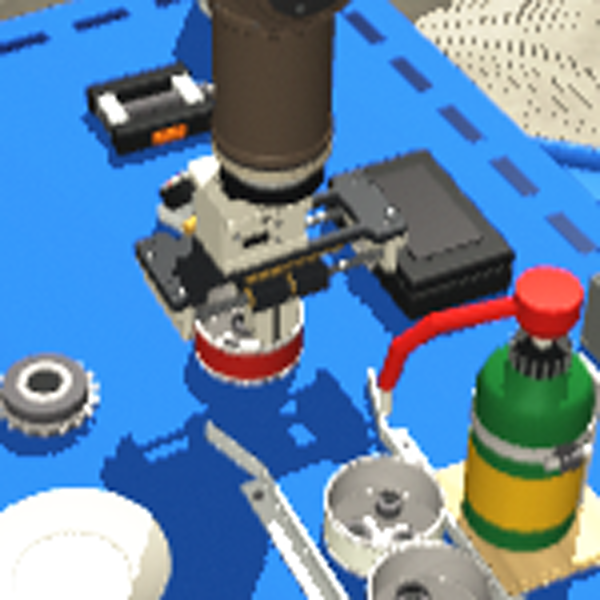

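```bash
python3 -m pendant '[[0,-0.6,0,0,0,0],[-0.1,-0.9,0,0,0,0],[-0.2,-1,0,0,0,0],[-0.1,-1,0,0,0,0],[-0.1,-1,0,0,0,0],[0,-1,0,0,0,0],[0,-1,0,0,0,0],[0,-0.8,0,0,0,0]]' 1 20
python3 - <<'E'
from h import *
s=observe();t=tip(s);print(s['orientation'],t)
im=get_image("side"); cv2.imwrite("pics/g8.png",cv2.resize(im[120:270,280:430],None,fx=4,fy=4,interpolation=2))
E
```

```text
time: 28.75
position: [602.7, -8.1, -8.4]
orientation: [-88.5, -0.6, -2.0]
ft_force: [-0.2, 0.9, -0.1]
grip_width: 0.5
[-88.52270821  -0.58111199  -1.99606772] [597.71786636 -24.31290173  24.70384838]
```

View pics/g8.png

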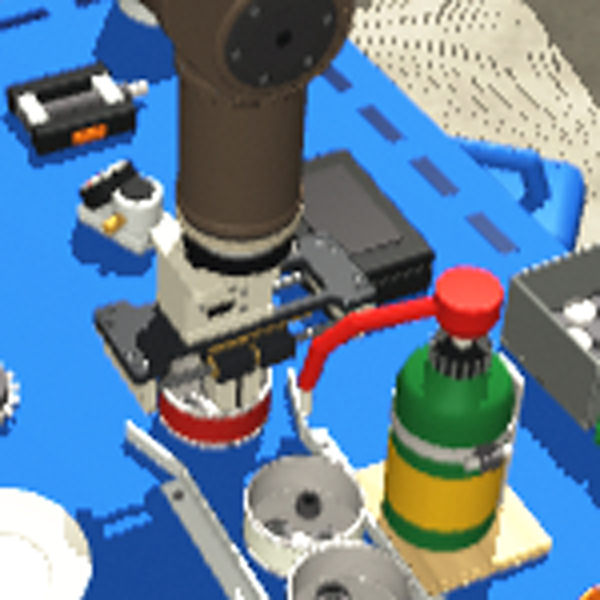

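```bash
python3 -m pendant '[[0,-0.6,0,0,0,0],[-0.1,-0.8,0,0,0,0],[0,-0.8,0,0,0,0],[0,-0.8,0,0,0,0],[0,-0.6,0,0,0,0],[0,0,0,0,0,0]]' 1 20
python3 - <<'E'
from h import *
s=observe();t=tip(s);print(s['orientation'],t)
im=get_image("side"); cv2.imwrite("pics/g9.png",cv2.resize(im[120:270,280:430],None,fx=4,fy=4,interpolation=2))
E
```

```text
time: 29.4
position: [601.8, -49.3, -8.4]
orientation: [-88.6, -0.6, -2.1]
ft_force: [-0.0, 0.3, -0.5]
grip_width: 0.1
[-88.57579193  -0.59779515  -2.09398421] [596.76878534 -65.45808264  24.71835488]
```

View pics/g9.png

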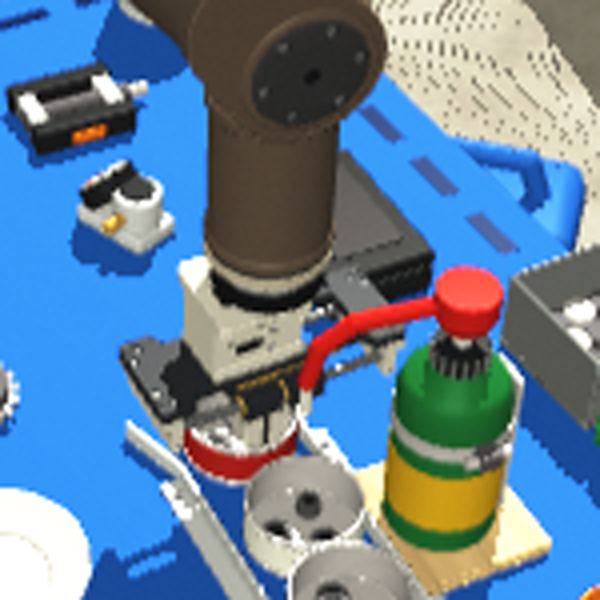

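Red is in the lane next to white. Same exit and tilt as before.

```bash
python3 -m pendant '[[0,1.5,0.5,0,0,0],[0,0,3,0,0,0],[0,0,3,0,0,0],[0,4,0,0,0,0],[0,4,0,0,0,0],[0,2,0,-0.12,0,0],[0,0,0,-0.12,0,0],[0,0,0,-0.12,0,0]]' 1 20
python3 -m pendant '[[0,0,-2,0,0,0],[0,0,-2,0,0,0],[0,0,-2,0,0,0],[0,-0.5,-1.5,0,0,0],[0,-1,-0.5,0,0,0],[0,0,0,0,0,0]]' 1 20
python3 - <<'E'
from h import *
s=observe();t=tip(s);print(s['orientation'],t,proj("side",t))
im=get_image("side"); cv2.imwrite("pics/h1.png",cv2.resize(im[100:270,260:430],None,fx=3.5,fy=3.5,interpolation=2))
E
```

```text
time: 30.25
position: [602.9, 73.2, 63.8]
orientation: [-109.0, -1.9, -2.1]
ft_force: [-0.6, 0.4, -0.3]
grip_width: 0.5
time: 30.85
position: [600.1, 83.8, -19.7]
orientation: [-108.8, -2.0, -0.4]
ft_force: [-0.2, -0.9, 0.4]
grip_width: 0.8
[-108.81268069   -1.97199889   -0.37041968] [594.7811835   80.0376593   16.83178983] [321.37140509 204.79859554]
```

View pics/h1.png

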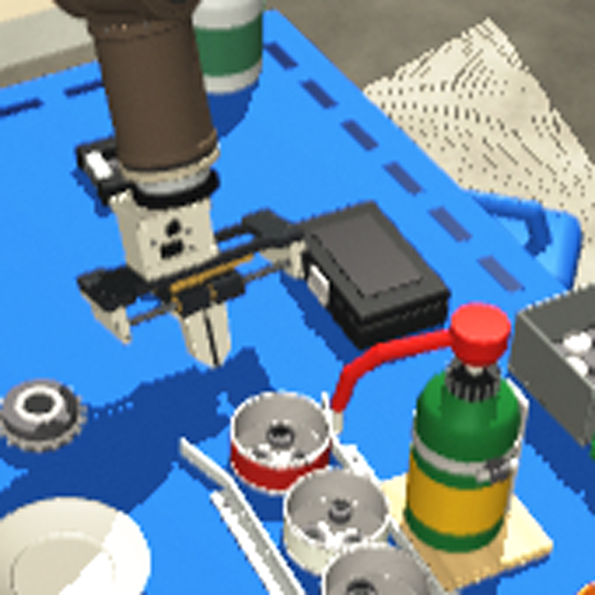

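```bash
python3 -m pendant '[[0.05,-1.5,0,0,0,0],[0,-2,0,0,0,0],[0,-1.5,0,0,0,0],[0,-0.8,0,0,0,0],[0,-0.5,-0.3,0,0,0],[0,-0.5,-0.1,0,0,0]]' 1 20
python3 -m pendant '[[0,-0.5,0,0,0,0],[0,-0.6,0,0,0,0],[-0.05,-0.7,0,0,0,0],[-0.05,-0.7,0,0,0,0],[-0.05,-0.7,0,0,0,0],[-0.05,-0.7,0,0,0,0],[-0.05,-0.5,0,0,0,0]]' 1 20
python3 - <<'E'
from h import *
s=observe();t=tip(s);print(s['orientation'],t,proj("side",t))
im=get_image("side"); cv2.imwrite("pics/h2.png",cv2.resize(im[120:290,260:430],None,fx=3.5,fy=3.5,interpolation=2))
E
```

```text
time: 31.5
position: [602.7, 10.6, -20.1]
orientation: [-108.6, -2.3, -0.5]
ft_force: [-0.4, 0.8, 0.1]
grip_width: 0.3
time: 32.2
position: [601.2, -33.7, -20.4]
orientation: [-108.5, -2.4, -0.3]
ft_force: [-0.5, 2.2, -0.1]
grip_width: 0.8
[-108.46956405   -2.38430511   -0.2759785 ] [595.55769778 -37.68812745  16.09883945] [340.38196815 229.43891544]
```

View pics/h2.png

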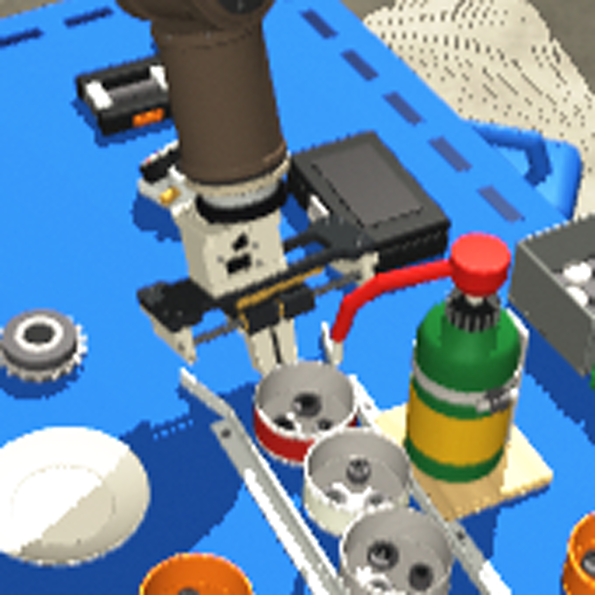

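```bash
python3 -m pendant '[[0,-0.5,0,0,0,0],[-0.05,-0.6,0,0,0,0],[-0.05,-0.7,0,0,0,0],[-0.05,-0.7,0,0,0,0],[-0.05,-0.6,0,0,0,0],[-0.05,-0.4,0,0,0,0],[0,-0.3,0,0,0,0],[0,0,0,0,0,0]]' 1 20
python3 - <<'E'
from h import *
s=observe();t=tip(s);print(s['orientation'],t,proj("side",t))
im=get_image("side"); cv2.imwrite("pics/h3.png",cv2.resize(im[120:290,260:430],None,fx=3.5,fy=3.5,interpolation=2))
im=get_image("top"); cv2.imwrite("pics/h3t.png",cv2.resize(im[120:240,290:450],None,fx=4,fy=4,interpolation=2))
E
```

```text
time: 33.05
position: [597.7, -76.7, -20.5]
orientation: [-108.5, -2.3, -0.4]
ft_force: [-0.7, 0.7, -0.2]
grip_width: 0.4
[-108.51914445   -2.33973492   -0.37899161] [592.08747148 -80.73367787  16.07121363] [346.72640878 239.52283586]
```

View pics/h3.png

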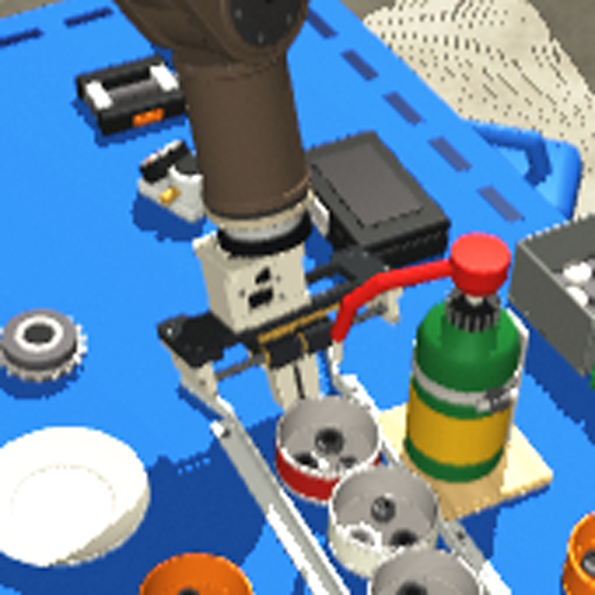

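View pics/h3t.png

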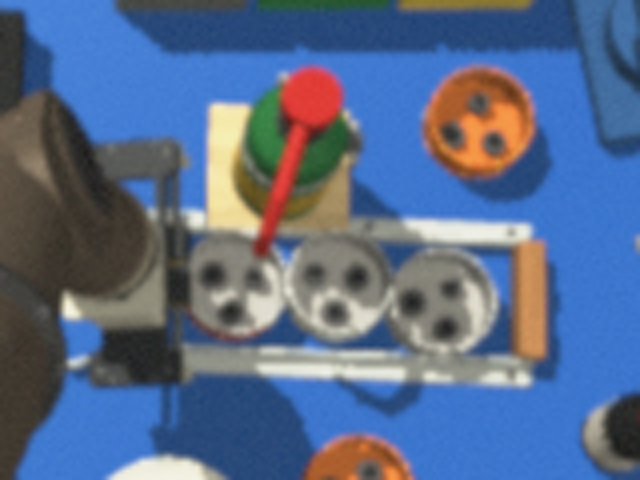

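```bash
python3 -m pendant '[[0,-0.4,0,0,0,0],[0,0,0,0,0,0]]' 1 20
python3 -m pendant '[[0,1,0,0,0,0],[0,2,0,0,0,0],[0,2,2,0,0,0],[0,2,4,0,0,0],[0,0,4.5,0.12,0,0],[0,0,4.5,0.12,0,0],[0,0,4.5,0.12,0,0],[0,0,4.5,0,0.03,-0.03]]' 1 20
python3 -m pendant '[[1.5,-2.5,0.5,0,0,0],[2,-3.5,0.3,0,0,0],[2,-3.5,0,0,0,0],[1.5,-3,0,0,0,0],[1.5,-2,0,0,0,0],[0,0,0,0,0,0]]' 1 20
python3 - <<'E'
from h import *
im=get_image("side"); cv2.imwrite("pics/h4.png",cv2.resize(im[90:290,300:500],None,fx=3,fy=3,interpolation=2))
s=observe();print(s['position'],s['orientation'],tip(s),proj("side",tip(s)))
E
```

```text
time: 33.35
position: [597.7, -80.1, -20.6]
orientation: [-108.5, -2.3, -0.3]
ft_force: [0.1, -0.9, 0.3]
grip_width: 0.5
time: 34.15
position: [590.6, 6.3, 221.4]
orientation: [-87.2, 0.1, -1.4]
ft_force: [1.5, -0.8, -0.6]
grip_width: 0.5
time: 34.75
position: [681.3, -140.7, 240.0]
orientation: [-87.0, -0.6, -1.3]
ft_force: [0.3, 0.3, 0.2]
grip_width: 0.3
[ 680.75495903 -138.89455642  240.01533064] [-86.94502514  -0.55499368  -1.18842406] [ 676.01928597 -156.04815271  272.63936373] [395.07795607 177.9382806 ]
```

View pics/h4.png

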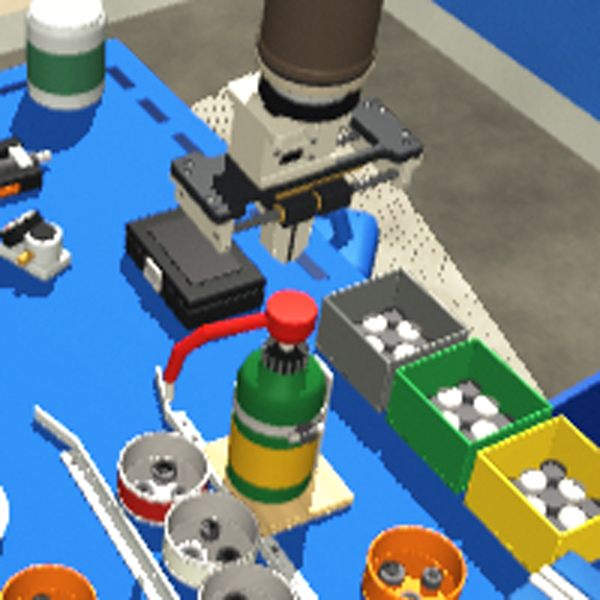

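Run:
```python
from h import *
im=get_image("top"); cv2.imwrite("pics/h5t.png",cv2.resize(im[120:240,290:450],None,fx=4,fy=4,interpolation=2))
im=get_image("wrist"); cv2.imwrite("pics/h5w.png",im)
```

```text
(no output)
```

View pics/h5t.png

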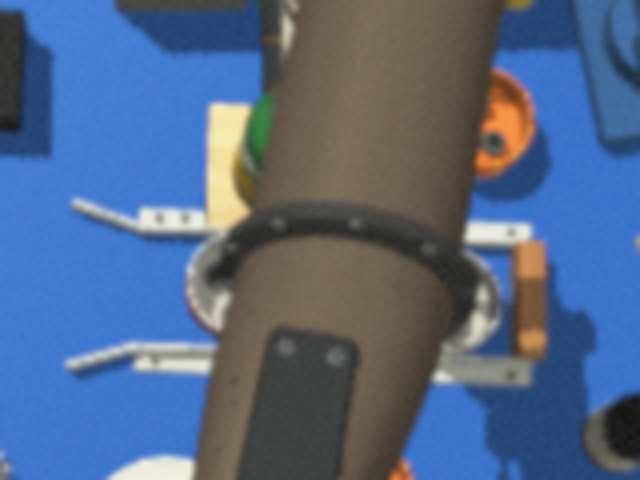

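View pics/h5w.png

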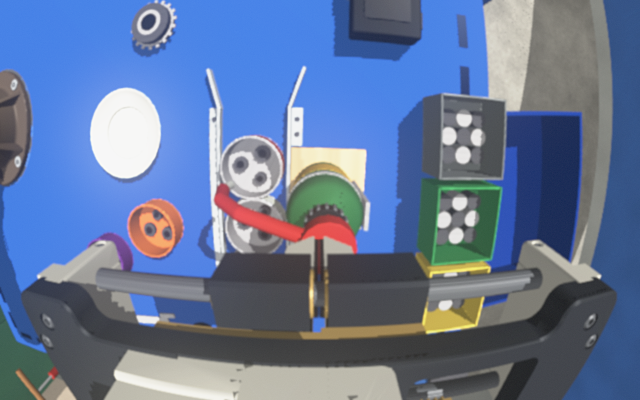

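```bash
python3 -m pendant '[[0.9,-0.1,0,0,0,0],[0,0,-1,0,0,0],[0,0,-1,0,0,0],[0,0,-1,0,0,0],[0,0,-0.4,0,0,0],[0,0,0,0,0,0]]' 1 20
python3 - <<'E'
from h import *
im=get_image("side"); cv2.imwrite("pics/h6.png",cv2.resize(im[130:230,340:440],None,fx=6,fy=6,interpolation=2))
E
```

```text
time: 35.5
position: [688.8, -130.5, 203.0]
orientation: [-86.7, -0.5, -0.6]
ft_force: [-0.3, 0.6, 0.2]
grip_width: 0.2
```

View pics/h6.png

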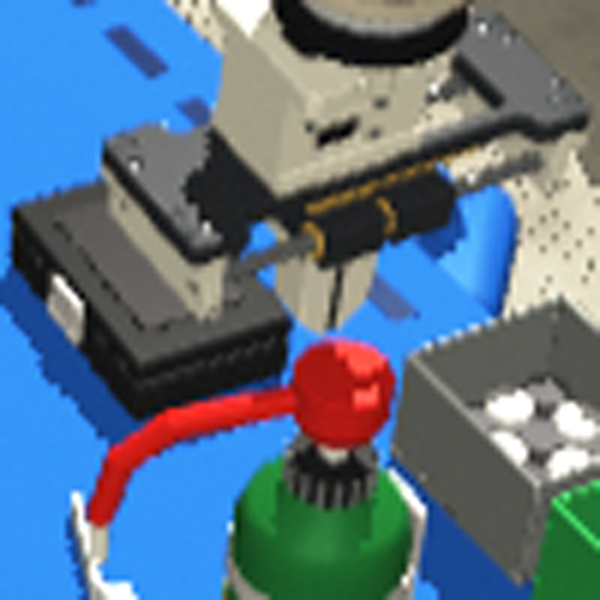

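Needs 1 cm more in −y to repeat the first press position.

```bash
python3 -m pendant '[[0.15,-1,0,0,0,0],[0,0,0,0,0,0]]' 1 20
python3 -m pendant '[[0,0,-0.4,0,0,0],[0,0,-0.2,0,0,0],[0,0,0,0,0,0]]' 1 20
python3 - <<'E'
from h import *
im=get_image("side"); cv2.imwrite("pics/h7.png",cv2.resize(im[130:230,340:440],None,fx=6,fy=6,interpolation=2))
E
```

```text
time: 35.75
position: [690.7, -141.8, 203.9]
orientation: [-86.7, -0.5, -0.6]
ft_force: [-0.2, -1.3, 0.9]
grip_width: 0.5
time: 36.05
position: [691.1, -142.7, 198.1]
orientation: [-86.7, -0.6, -0.7]
ft_force: [0.1, 0.4, 0.2]
grip_width: 0.5
```

View pics/h7.png

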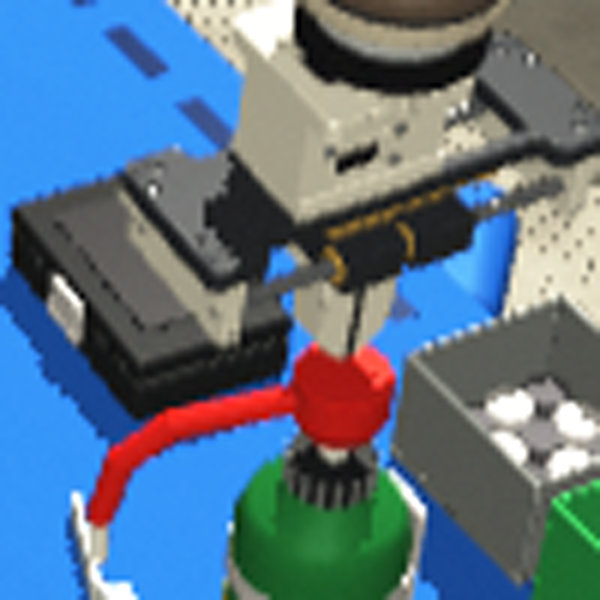

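```bash
python3 -m pendant '[[0,0,-0.4,0,0,0],[0,0,-0.4,0,0,0],[0,0,-0.4,0,0,0]]' 1 20
python3 -m pendant '[[0,0,-0.4,0,0,0],[0,0,-0.3,0,0,0]]' 1 20
python3 -m pendant '[[0,0,-0.2,0,0,0]]' 1 20
```

```text
time: 36.4
position: [691.6, -142.7, 187.1]
orientation: [-86.7, -0.7, -0.7]
ft_force: [-2.2, 0.2, 7.3]
grip_width: 0.9
time: 36.6
position: [691.7, -142.7, 181.2]
orientation: [-86.7, -0.8, -0.7]
ft_force: [-3.3, 0.3, 9.9]
grip_width: 0.1
time: 36.7
position: [691.7, -142.7, 180.1]
orientation: [-86.7, -0.8, -0.7]
ft_force: [-3.8, 0.6, 9.1]
grip_width: 0.6
```

```bash
python3 -m pendant '[[0,0,-0.3,0,0,0]]' 1 20
python3 -m pendant '[[0,0,-0.1,0,0,0]]' 1 20
python3 -m pendant '[[0,0,0,0,0,0]]' 1 20
```

```text
time: 36.8
position: [691.7, -142.7, 178.2]
orientation: [-86.7, -0.9, -0.7]
ft_force: [-4.2, 0.8, 10.6]
grip_width: 0.5
time: 36.9
position: [691.7, -142.7, 178.2]
orientation: [-86.7, -0.9, -0.7]
ft_force: [-4.7, 1.4, 10.8]
grip_width: 0.7
time: 37.0
position: [691.8, -142.7, 179.3]
orientation: [-86.7, -1.0, -0.7]
ft_force: [-4.3, 1.0, 9.8]
grip_width: 0.6
```

```bash
python3 -m pendant '[[0,0,-0.4,0,0,0]]' 1 20
python3 -m pendant '[[0,0,-0.2,0,0,0]]' 1 20
```

```text
time: 37.1
position: [692.0, -142.7, 177.0]
orientation: [-86.7, -1.1, -0.7]
ft_force: [-4.7, 0.7, 10.2]
grip_width: 0.1
time: 37.2
position: [692.1, -142.7, 176.6]
orientation: [-86.7, -1.2, -0.7]
ft_force: [-5.5, 1.1, 13.3]
grip_width: 0.2
```

```bash
python3 -m pendant '[[0,0,-0.2,0,0,0]]' 1 20
python3 -m pendant '[[0,0,-0.15,0,0,0]]' 1 20
```

```text
time: 37.3
position: [692.2, -142.7, 176.6]
orientation: [-86.7, -1.2, -0.6]
ft_force: [-6.4, 2.0, 16.4]
grip_width: 0.6
time: 37.4
position: [692.2, -142.7, 176.7]
orientation: [-86.7, -1.3, -0.6]
ft_force: [-4.6, 0.4, 11.5]
grip_width: 0.5
```

```bash
python3 - <<'E'
from h import *
im=get_image("side"); cv2.imwrite("pics/i1.png",cv2.resize(im[130:230,340:440],None,fx=6,fy=6,interpolation=2))
E
python3 -m pendant '[[0,0,-0.25,0,0,0],[0,0,1,0,0,0],[0,0,2,0,0,0],[0,0,3,0,0,0],[0,0,3,0,0,0],[-2,4,0,0,0,0],[-2,4,0,0,0,0],[-2,4,0,0,0,0]]' 1 20
python3 -m pendant '[[-2,4,0,0,0,0],[-2,4,0,0,0,0],[-2,4,0,0,0,0],[-2,4,0,0,0,0],[0,0,0,0,0,0],[0,0,0,0,0,0]]' 1 20
python3 - <<'E'
from h import *
im=get_image("top"); cv2.imwrite("pics/i2t.png",cv2.resize(im[120:270,150:450],None,fx=2.6,fy=2.6,interpolation=2)); cv2.imwrite("pics/i2z.png",cv2.resize(im[120:240,290:450],None,fx=4,fy=4,interpolation=2))
im=get_image("side"); cv2.imwrite("pics/i2.png",im)
E
```

```text
time: 38.25
position: [632.3, -27.8, 269.3]
orientation: [-87.0, -1.6, -1.2]
ft_force: [1.0, 0.9, 1.1]
grip_width: 0.4
time: 38.85
position: [544.1, 146.4, 268.5]
orientation: [-86.7, -1.6, -0.6]
ft_force: [-0.0, -0.7, 1.2]
grip_width: 0.6
```

View pics/i1.png

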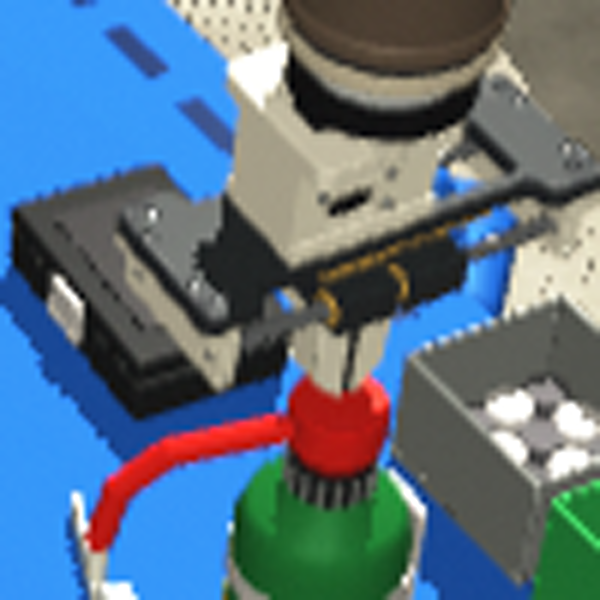

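View pics/i2t.png

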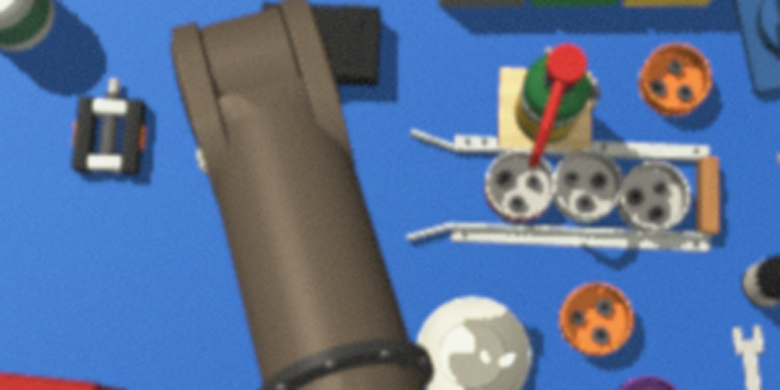

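View pics/i2z.png

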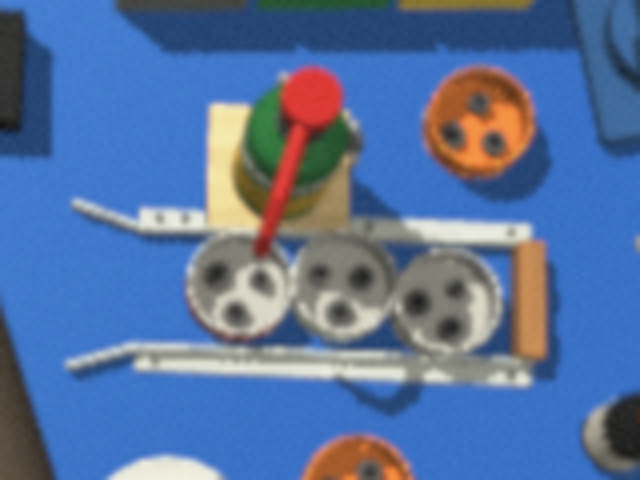

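View pics/i2.png

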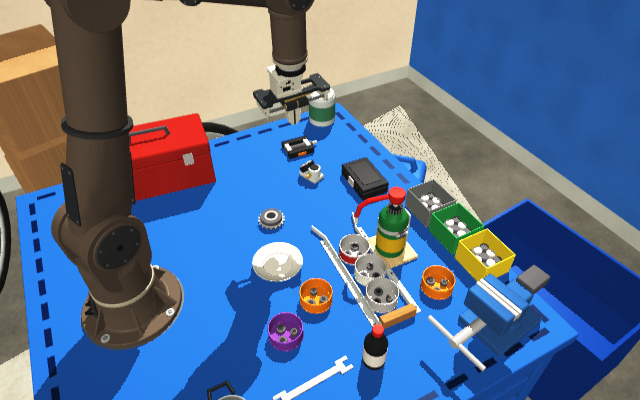

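Run:
```python
from h import *
a=np.array
P=ray("top",290+a([239,343,447])/4,120+a([286,287,300])/4,38)[:,:2]
xs=a([-0.06,-0.998]);ys=a([0.998,-0.06])
for O in ([587,-121.5],[586,-124]): print([(round((p-O)@xs,1),round((p-O)@ys,1)) for p in P])
print(observe()['time'])
hand_in()
```

```text
[(np.float64(-1.1), np.float64(-0.4)), (np.float64(82.4), np.float64(2.8)), (np.float64(166.1), np.float64(-3.9))]
[(np.float64(-3.7), np.float64(0.4)), (np.float64(79.8), np.float64(3.6)), (np.float64(163.5), np.float64(-3.0))]
38.95
the job is handed in; nothing more can be done
```

The job is handed in after 38.95 s. The white tin went into the lane first, then the red one, and each was dosed with a full press of the pump. I dragged each tin to the lane by its inner wall with shut fingers, then pushed it from behind with the tool tilted.

**Final positions:** the top view before hand-in puts all three tins upright in single file. Positions are in the stand's frame:

| Tin | x (mm) | y (mm) |
|---|---|---|
| red, under the spout | about −1 to −4 | 0 |
| white | about 80 to 82 | +3 |
| plain | about 164 to 166 | −4 |

- **Pump:** the head was back up after each press and the arm was clear. Both presses bottomed out, with readings of up to 38.5 N for the first and about 16 N for the second. The first came close to the 45 N limit on the stand, so I made the second more gently.
- **Bystanders:** nothing looked moved in the side and top pictures. I compared these by eye and did not measure every item.

**What went wrong or disagreed:**
- **First drag:** my first attempt to drag the white tin passed over it without touching it.
- **Tool offset:** the reported tool point was about 33 mm below the real fingertips, and about 16 mm off sideways. I found this by touching the bench, with the side camera as a cross-check. The wrist camera's calibration gave only about 15 to 20 mm of height error, and I did not resolve that. I worked from the touch and side-camera correction.

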